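# Pull the rectifier fuse and park it

## Robot

A 6-joint arm with a two-finger parallel gripper is mounted at the origin on a cart in front of the work surface, level with it; the furniture and walls round the work are solid. World frame = base frame: x ahead of the robot, y to its left, z up, the work surface at z = 0. Lengths are in mm, angles in rad, forces in N, time in s.
With the tool pointing down it reaches from about 300 to 775 mm from the base axis. Payload 14.6 kg.
Tool frame: the origin (TCP) lies midway between the tips of the shut fingers; the grasp point (between the pads) lies 19 mm behind it; z points along the fingers, y is the direction in which the jaws open and shut (so a half turn about z gives the same grasp; the last joint's range is limited). The gripper opens to 94 mm and grips with 3 to 60 N. Pads are 16 mm wide; open, the fingers measure 119 mm over their backs; the gripper's body (75 mm by 177 mm) begins 78 mm behind the grasp point.
Start: joints at [1.224, 0.3, 1.521, -0, 1.321, -0.067], TCP at [151.887, 528.601, 205.446] pointing down, gripper open.
Joint ranges: [-3.03, 3.03], [-0.79, 2.21], [0.23, 2.52], [-1.04, 4.18], [0, 3.07], [-2.55, 2.55]. Speed limits (rad/s): [2.22, 2.22, 2.57, 3.14, 3.14, 3.14].

## Interface

Orientations are given as [roll, pitch, yaw] about the fixed x, y, z axes, in that order (R = Rz(yaw) Ry(pitch) Rx(roll)).
In Python, from cell import manip gives the robot as it stands.
- The arm moves only by the tool play_rows, never from a script. Its argument "commands" is a list of rows, each an object of numbers: "x", "y", "z": the shift along the tool's x, y, z in m; "wx", "wy", "wz": the turn, a rotation vector about the tool's x, y, z in degrees; "grip": the opening, from 0 (shut) to 1 (fully open). In form: [{"x": .., "y": .., "z": .., "wx": .., "wy": .., "wz": .., "grip": ..}, ...]. A call has 1 to 20 rows; each row shifts and turns the commanded pose from where the row before left it, along the tool's axes as they then stand; what a row does not reach is not made up. A row lasts 1/8 s, in which the tool goes at most 62.5 mm and 10.7 degrees, less where a joint would pass 70% of its speed; a pose out of reach is approached as far as the arm can. A call is refused whole if a number of a shift passes 0.0625 or a number of a turn 10.7, either way. A call with a gripper value outside its range is refused whole. The fingers move at their own pace and stop on an object; "squeeze" is the grip in N (left out, the last holds). Time passes only in rows, so rows that do not move let the fingers close. It gives the time, the measured TCP pose, the force and the opening at its end, in the units of the state.
- manip.read_state(): the state, without advancing time (a new reading comes with each control period).
- manip.camera(name): name is "scene" or "top"; returns (picture, depth): 384x512x3 uint8, red, green, blue; 384x512 float32, mm along the optical axis (not along the pixel's ray), 0 where there is no reading.
- manip.camera_info(name): a dict with "intrinsics" (3x3 intrinsics, pixels), "k1" (the pictures are not rectified: a ray, as slopes to the right and down, at radius r is drawn at 1 + k1 r^2 times it, then the intrinsics apply), "camera_from_world" (4x4, takes a point from world to camera coordinates). Camera axes: x right, y up, looking along -z (the intrinsics and any distortion apply to the point x, -y, -z); pixel columns grow to the right and rows downward; lengths in mm; the calibration is good to about 2 mm. A picture is of the moment at which its call begins. camera_info takes no time and is no camera call.
- manip.sign_off(): hands the job in, once; it reports no verdict.
The state is a dict: "clock": time; "joints": joint angles; "qd": joint speeds; "effort": joint torques, N m; "eef_pos": TCP position; "eef_rot": TCP orientation; "wrist_force": force on the tool from outside, world axes, zero at the start; "moment": the same for the moment, N m; "finger_gap": finger opening in mm.
Only numpy, scipy, OpenCV 4.12 (cv2) and the standard library are available. Lean on these libraries where they do the work, as an engineer would, in place of code of your own. Each camera call takes 0.05 s, during which the arm holds its last target.

## Task

Take the fuse out of its holder before the plating line is serviced: push the sprung fuse carrier straight down past its catch, twist it counter-clockwise (seen from above) until it is free, and lift it out. Then hang it upright in the plain parking socket with its head fully down on the rim, and let go. Be gentle: the fuse is ceramic, so press, twist and pull with feeling, and leave the jar, the wooden block and the brush where they are.

Things in the scene. Friction and masses are not known exactly. Their poses are not given: they have to be found in the camera images.
- fuse_carrier: Loose black fuse carrier, 0.1 to 0.16 kg, 103 mm tall. Origin: centre of its underside, z up. Up from the origin: fuse 22 mm wide (0-26 mm), stem 30 mm wide (26-66), head 55 mm wide (66-76), wing grip (76-103). Starts locked in the fuse holder: origin 29 mm above the holder's origin and on its axis, x turned 60 degrees clockwise (from above) from the holder's x. Half turns make no difference
- carrier_wing (a point): Point in the carrier's wing grip, on its axis, 90 mm above the carrier's origin; axes as the carrier's. The wing is an upright bar 46 mm long along x, 14 mm thick along y, its top 13 mm above this point, the flat head 14 mm below it
- carrier_lugs (a point): Point on the carrier's axis, 41 mm above its origin, level with the tops of the two lugs on its stem. The lugs lie along the carrier's +x and -x and reach 20.5 mm from the axis; 7 mm wide and high
- fuse_holder: Fixed grey round turret 60 mm wide on a foot 100 x 76 mm with a brass terminal at each end. Origin on the turret's axis, 0 to 10 mm above the worktop (differs each time), z up; rim 80 mm above the origin. x runs along the foot's long side through both terminals; two entry slots, with upright ribs outside the turret, lie at +x and -x. Half turns make no difference
- holder_rim (a point): Centre of the holder's rim; axes as the holder's. A spring pushes the carrier up with 5 N when locked, 0.25 N more per mm pushed in. To pass the catch it must go 2 to 12 mm in (differs, cannot be seen); a firm bottom comes 1.5 mm beyond that. Then it turns 60 degrees counter-clockwise to a firm stop (some 4 degrees of play), x along the holder's x, and lifts out. More than 26 N breaks the fuse
- park_socket: Fixed grey plain upright tube without slots or terminals, 60 mm wide, bore 47 mm, open at the top, on a square foot of 76 mm. Origin on the tube's axis, 0 to 10 mm above the worktop, z up; rim 80 mm above the origin. The parked carrier hangs by its head on the rim, its origin 14 mm above this origin and clear of the bottom; any yaw will do
- park_mouth (a point): Centre of the parking socket's mouth, level with its rim
- paint_jar: Bystander: dark jar with a black screw cap, 48 mm in diameter, 66 mm high, origin under its centre
- wood_block: Bystander: hardwood block 40 x 85 x 34 mm, origin under its centre, long side along its y
- brass_brush: Bystander: small brush with a light handle, 132 mm long along its x, 9 mm thick, lying flat, origin under its middle
Mind the look-alikes: they are no part of the job. Leave any orange or yellow look-alike of the fuse_carrier alone.

How it is judged:
By the outcome, as a careful person would: the job done as asked, in the order asked, and still so for the second after the job is handed in, with the robot touching nothing.
It also fails if it takes over 72 s, if anything falls off the work surface, if the arm or the gripper's body presses on something with over 40 N, if the wrist force passes 120 N, or if a joint passes its speed limit or range.

## Working session

There is one attempt and no reset: what is moved stays moved. The work goes in short steps, Python scripts to look and compute and a tool call to move; the robot and the scene stay as the last step left them, time stands still between calls to the robot, and variables do not carry over. Pictures are saved under pics/ and viewed, and the job is handed in when it is done.

Besides the shell and the picture viewer there is one more tool, called after "Call:" as name(argument=value, ...), one argument or row to a line, values as JSON. play_rows: Moves the arm, as the interface text tells. Its arguments: {"type":"object","properties":{"commands":{"type":"array"},"squeeze":{"type":"number"}},"required":["commands"]}

```bash
mkdir -p pics; ls
python3 - <<'E'
from cell import manip
import cv2,numpy as np
print(manip.read_state())
for n in("scene","top"):
    p,d=manip.camera(n); i=manip.camera_info(n)
    np.savez(f"pics/{n}0.npz",p=p,d=d); cv2.imwrite(f"pics/{n}0.png",p[:,:,::-1]); print(n,i)
E
```

```text
pics
{'clock': 0.0, 'joints': array([ 1.22440836e+00,  3.00460531e-01,  1.52155899e+00,  1.37674995e-05,
        1.32072717e+00, -6.66024525e-02]), 'qd': array([ 5.49519522e-04,  8.27262013e-04, -1.70171158e-03, -1.26606145e-03,
       -4.61979746e-05,  4.19936210e-04]), 'effort': array([ 1.04233102e-03, -5.31808162e+01, -3.52736378e+01,  7.08569144e-02,
        2.43532076e-02, -1.02322247e-04]), 'eef_pos': array([151.79413015, 528.36703716, 204.90148322]), 'eef_rot': array([-3.14044207e+00, -9.01102284e-05,  2.86180367e+00]), 'wrist_force': array([-0.25143471, -0.40329153,  0.25001093]), 'moment': array([ 0.06495515, -0.00732412, -0.00206938]), 'finger_gap': 93.98311406196441}
scene {'intrinsics': array([[409.169776  ,   0.        , 249.64753124],
       [  0.        , 409.169776  , 189.09159705],
       [  0.        ,   0.        ,   1.        ]]), 'k1': -0.11690899731164665, 'camera_from_world': array([[ 8.40945584e-01, -5.40851244e-01, -1.70427960e-02,
        -3.88793867e+02],
       [ 3.59624376e-01,  5.35075747e-01,  7.64437214e-01,
        -2.49013062e+02],
       [-4.04327631e-01, -6.48979104e-01,  6.44472877e-01,
        -8.73126834e+02],
       [ 0.00000000e+00,  0.00000000e+00,  0.00000000e+00,
         1.00000000e+00]])}
top {'intrinsics': array([[419.79430163,   0.        , 256.01603194],
       [  0.        , 419.79430163, 194.34676259],
       [  0.        ,   0.        ,   1.        ]]), 'k1': -0.11134665169561268, 'camera_from_world': array([[ 1.29358634e-02, -9.99906201e-01,  4.50037097e-03,
        -1.22537595e+00],
       [ 9.91255847e-01,  1.34147735e-02,  1.31270296e-01,
        -5.06751860e+02],
       [-1.31318354e-01,  2.76292443e-03,  9.91336399e-01,
        -1.08773996e+03],
       [ 0.00000000e+00,  0.00000000e+00,  0.00000000e+00,
         1.00000000e+00]])}
```

View pics/scene0.png

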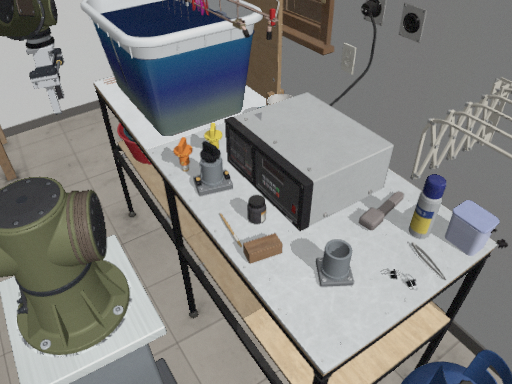

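View pics/top0.png

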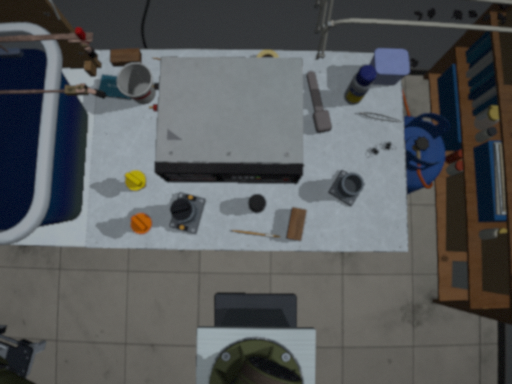

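```bash
cat > h.py <<'E'
import numpy as np,cv2
from cell import manip
def cam(n):
    i=manip.camera_info(n); return np.array(i["intrinsics"]),i["k1"],np.array(i["camera_from_world"])
def dist(k1): return np.array([k1,0,0,0,0.])
def rays(n,uv):
    K,k1,T=cam(n); s=cv2.undistortPoints(np.float64(uv).reshape(-1,1,2),K,dist(k1))[:,0]
    d=np.c_[s[:,0],-s[:,1],-np.ones(len(s))]; R=T[:3,:3]
    return -R.T@T[:3,3], d@R
def onz(n,uv,z):
    o,d=rays(n,uv); return o+d*((z-o[2])/d[:,2])[:,None]
def cloud(n,D):
    v,u=np.mgrid[:384,:512]; o,d=rays(n,np.c_[u.ravel(),v.ravel()])
    return (o+d*D.reshape(-1,1)).reshape(384,512,3)
def proj(n,P):
    K,k1,T=cam(n); P=np.float64(P).reshape(-1,3)@T[:3,:3].T+T[:3,3]
    s=np.c_[P[:,0]/-P[:,2],-P[:,1]/-P[:,2]]; r2=(s**2).sum(1,keepdims=True); s=s*(1+k1*r2)
    return s@K[:2,:2].T+K[:2,2]
E
python3 - <<'E'
from h import *
for n,(a,b,c,d) in dict(scene=(130,230,120,200),top=(110,230,160,245)).items():
    p=np.load(f"pics/{n}0.npz")["p"]
    cv2.imwrite(f"pics/{n}_h.png",cv2.resize(p[c:d,a:b,::-1],None,fx=6,fy=6,interpolation=cv2.INTER_CUBIC))
for n,(a,b,c,d) in dict(scene=(300,370,230,295),top=(320,375,160,215)).items():
    p=np.load(f"pics/{n}0.npz")["p"]
    cv2.imwrite(f"pics/{n}_p.png",cv2.resize(p[c:d,a:b,::-1],None,fx=8,fy=8,interpolation=cv2.INTER_CUBIC))
for n in("scene","top"):
    D=np.load(f"pics/{n}0.npz")["d"]; C=cloud(n,D)
    pts=dict(scene=[(210,150),(210,185),(300,130),(336,245),(257,200),(185,150),(214,135),(260,245),(290,270)],top=[(182,209),(230,110),(230,160),(349,176),(257,203),(141,222),(135,181),(296,225),(320,230)])[n]
    for u,v in pts: print(n,u,v,C[v,u].round(1),D[v,u])
E
```

```text
scene 210 150 [452.9 177.1 125.3] 1090.396
scene 210 185 [436.3 163.7  20.9] 1142.3081
scene 300 130 [678.9  80.8 158.2] 1098.1074
scene 336 245 [ 546.5 -227.    64.5] 905.2025
scene 257 200 [ 4.854e+02 -3.000e-01  6.180e+01] 1029.3445
scene 185 150 [425.7 288.6  72.3] 1185.91
scene 214 135 [529.2 300.2  80.1] 1230.267
scene 260 245 [ 421.3 -109.5   33.9] 950.6084
scene 290 270 [ 454.9 -183.9   -4.2] 940.35175
top 182 209 [454.6 183.8 139.3] 1008.8207
top 230 110 [697.9  72.3 157.1] 1023.4858
top 230 160 [572.8  69.4 156.5] 1007.5951
top 349 176 [ 556.3 -240.4   55. ] 1106.9607
top 257 203 [480.    2.7  64.9] 1086.3887
top 141 222 [424.2 293.9  97.6] 1045.8765
top 135 181 [527.7 313.3 101.5] 1055.5885
top 296 225 [ 426.2 -101.6   33.3] 1110.9598
top 320 230 [ 415.2 -170.5    1.1] 1141.6156
```

```bash
sleep 0
```

```text
(no output)
```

View pics/top_h.png

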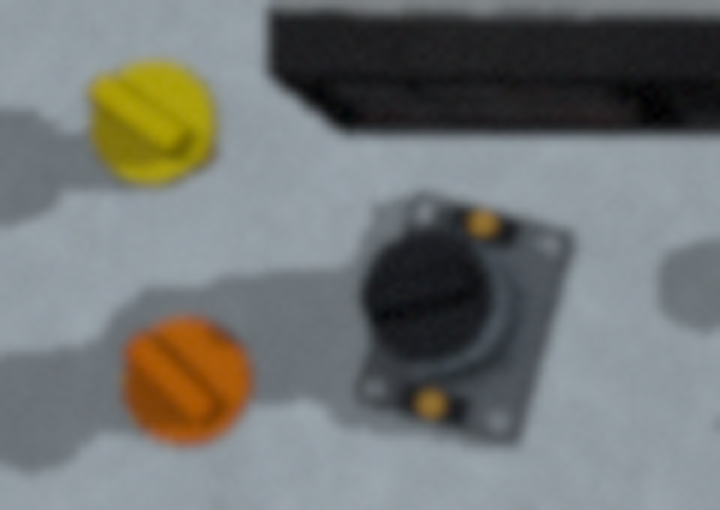

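View pics/scene_h.png

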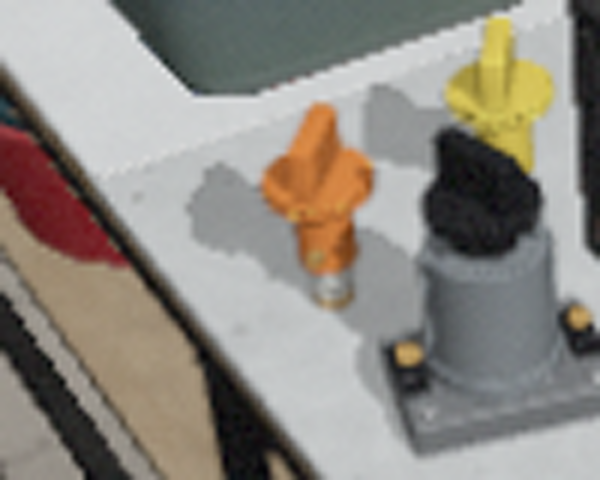

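View pics/top_p.png

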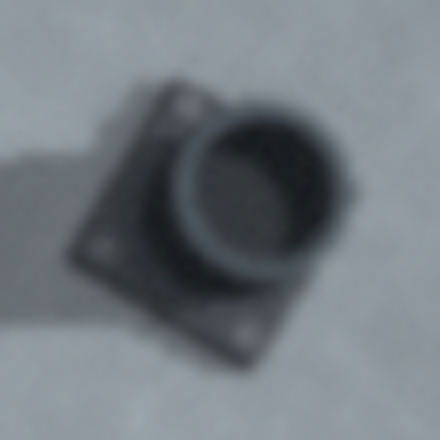

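View pics/scene_p.png

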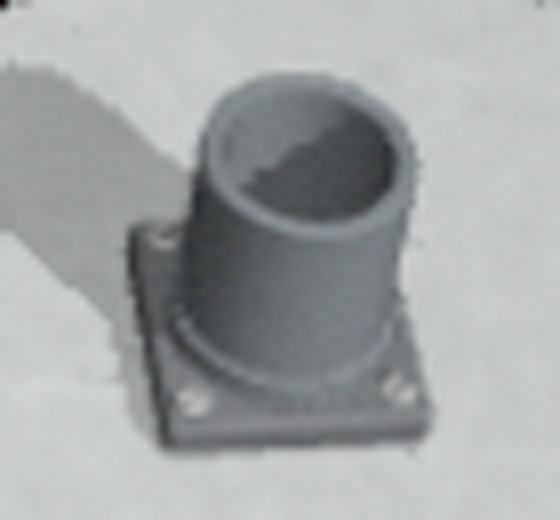

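```bash
cat > m.py <<'E'
from h import *
def tri(uva,uvb):
    oa,da=rays("scene",[uva]); ob,db=rays("top",[uvb]); da=da[0];db=db[0]
    A=np.c_[da,-db]; t=np.linalg.lstsq(A,ob-oa,rcond=None)[0]
    p=oa+t[0]*da;q=ob+t[1]*db; return ((p+q)/2).round(1),np.linalg.norm(p-q).round(1)
E
python3 - <<'E'
from m import *
L={n:np.load(f"pics/{n}0.npz") for n in("scene","top")}
C={n:cloud(n,L[n]["d"]) for n in L}
# brass terminals
roi=dict(scene=(193,240,168,200),top=(170,210,190,235))
B={}
for n in L:
    a,b,c,d=roi[n]; hsv=cv2.cvtColor(L[n]["p"],cv2.COLOR_RGB2HSV); m=cv2.inRange(hsv,(8,110,70),(28,255,255)); k=np.zeros_like(m);k[c:d,a:b]=m[c:d,a:b]
    nn,lab,st,ce=cv2.connectedComponentsWithStats(k); print(n,[(ce[i].round(1),st[i,4]) for i in range(1,nn)])
    B[n]=[ce[i] for i in range(1,nn) if st[i,4]>3]
    g=cv2.cvtColor(L[n]["p"],cv2.COLOR_RGB2GRAY)
    # depth stats around the carrier and socket
    for nm,c0 in dict(hold=(453,180),park=(548,-237)).items():
        P=C[n]; r=np.hypot(P[...,0]-c0[0],P[...,1]-c0[1]); 
        for lo,hi in((-10,12),(15,60),(60,82),(82,100),(100,118),(118,150)):
            s=(r<45)&(P[...,2]>lo)&(P[...,2]<hi)
            if s.sum()>5: q=P[s]; print(n,nm,(lo,hi),s.sum(),np.percentile(q,[10,50,90],axis=0).round(0).tolist())
    r=np.hypot(C[n][...,0]-450,C[n][...,1]+20); s=r<250; z=C[n][s][:,2]; z=z[abs(z)<10]; print("table",np.median(z))
    s=C[n]; s=s[(abs(s[...,2]-157)<6)&(abs(s[...,0]-650)<300)]; print("box",s.min(0),s.max(0), np.percentile(s,[1,99],axis=0).round(0).tolist())
if len(B["scene"])==2==len(B["top"]):
    for i in 0,1:
        for j in 0,1: print(i,j,tri(B["scene"][i],B["top"][j]))
E
```

```text
scene [(array([225.8, 172.7]), np.int32(12)), (array([197.5, 178.7]), np.int32(14))]
scene hold (-10, 12) 199 [[421.0, 141.0, -5.0], [445.0, 151.0, -0.0], [473.0, 160.0, 11.0]]
scene hold (15, 60) 386 [[422.0, 159.0, 17.0], [444.0, 167.0, 30.0], [486.0, 190.0, 55.0]]
scene hold (60, 82) 164 [[428.0, 160.0, 63.0], [443.0, 167.0, 73.0], [473.0, 192.0, 81.0]]
scene hold (82, 100) 108 [[432.0, 164.0, 82.0], [450.0, 174.0, 84.0], [474.0, 188.0, 87.0]]
scene hold (100, 118) 173 [[433.0, 164.0, 104.0], [447.0, 177.0, 109.0], [470.0, 199.0, 114.0]]
scene hold (118, 150) 121 [[447.0, 168.0, 120.0], [453.0, 184.0, 131.0], [463.0, 204.0, 137.0]]
scene park (-10, 12) 148 [[511.0, -276.0, -4.0], [553.0, -252.0, 7.0], [584.0, -206.0, 11.0]]
scene park (15, 60) 297 [[505.0, -276.0, 21.0], [540.0, -240.0, 42.0], [555.0, -225.0, 57.0]]
scene park (60, 82) 344 [[508.0, -274.0, 63.0], [540.0, -239.0, 77.0], [555.0, -224.0, 80.0]]
table -3.3002959853577067
box [ 394.59389743 -295.84835884  151.00536   ] [930.44075076 961.95661811 162.98554528] [[411.0, -260.0, 152.0], [879.0, 579.0, 162.0]]
top [(array(
[... 653 characters left out ...]
 -4.0], [555.0, -225.0, 6.0], [584.0, -200.0, 11.0]]
top park (15, 60) 193 [[507.0, -267.0, 19.0], [534.0, -232.0, 36.0], [555.0, -214.0, 55.0]]
top park (60, 82) 198 [[508.0, -268.0, 66.0], [535.0, -244.0, 78.0], [557.0, -217.0, 81.0]]
top park (82, 100) 25 [[510.0, -268.0, 82.0], [527.0, -234.0, 83.0], [551.0, -216.0, 84.0]]
table -2.235054493126313
box [ 413.67270376 -283.29129217  151.02719653] [928.07299795 527.53381666 162.99599012] [[540.0, -103.0, 154.0], [836.0, 464.0, 163.0]]
0 0 (array([498. , 182.8,  25.3]), np.float64(1.0))
0 1 (array([451.6, 180. ,  46.5]), np.float64(80.6))
1 0 (array([459.3, 197. ,  21.5]), np.float64(81.7))
1 1 (array([417.9, 203.9,  24.9]), np.float64(0.2))
```

```bash
cat > ov.py <<'E'
from m import *
def circ(c,r,z,n=90):
    t=np.linspace(0,2*np.pi,n); return np.c_[c[0]+r*np.cos(t),c[1]+r*np.sin(t),np.full(n,z)]
def draw(n,p,curves,box,f,out):
    a,b,c,d=box; im=cv2.resize(p[c:d,a:b,::-1],None,fx=f,fy=f,interpolation=cv2.INTER_CUBIC)
    for P,col in curves:
        q=((proj(n,P)-[a,c]+.5)*f).astype(int); cv2.polylines(im,[q.reshape(-1,1,2)],False,col,1)
    return im
def sidebyside(a,b,out):
    h=max(a.shape[0],b.shape[0]); f=lambda x:cv2.copyMakeBorder(x,0,h-x.shape[0],0,0,cv2.BORDER_CONSTANT)
    cv2.imwrite(out,np.hstack([f(a),f(b)]))
def rect(c,yaw,lx,ly,z):
    R=np.array([[np.cos(yaw),-np.sin(yaw)],[np.sin(yaw),np.cos(yaw)]]); q=np.array([[1,1],[-1,1],[-1,-1],[1,-1],[1,1]])*[lx/2,ly/2]
    return np.c_[q@R.T+np.array(c),np.full(5,z)]
E
python3 - <<'E'
from ov import *
L={n:np.load(f"pics/{n}0.npz") for n in("scene","top")}
yh=np.radians(-14.8);H=(458,193);h=6;Pk=(532,-245);hp=3
cv=[(circ(H,27.5,105+h),(0,255,0)),(circ(H,30,80+h),(255,0,255)),(rect(H,yh-np.radians(60),46,14,132+h),(0,255,255)),(rect(H,yh,100,76,10+h),(0,0,255))]
cp=[(circ(Pk,30,80+hp),(0,255,0)),(circ(Pk,23.5,80+hp),(255,0,255)),]
im=[draw("scene",L["scene"]["p"],cv,(185,245,130,200),6,0),draw("top",L["top"]["p"],cv,(160,215,185,240),6,0)]
sidebyside(*im,"pics/ovh.png")
im=[draw("scene",L["scene"]["p"],cp,(310,360,235,290),7,0),draw("top",L["top"]["p"],cp,(325,375,165,215),7,0)]
sidebyside(*im,"pics/ovp.png")
E
```

```text
(no output)
```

View pics/ovh.png

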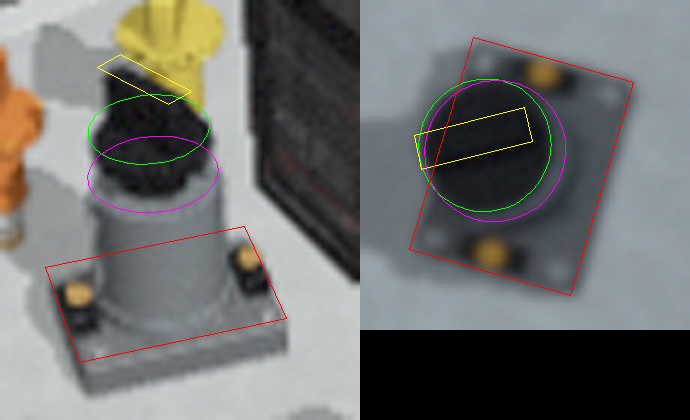

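View pics/ovp.png

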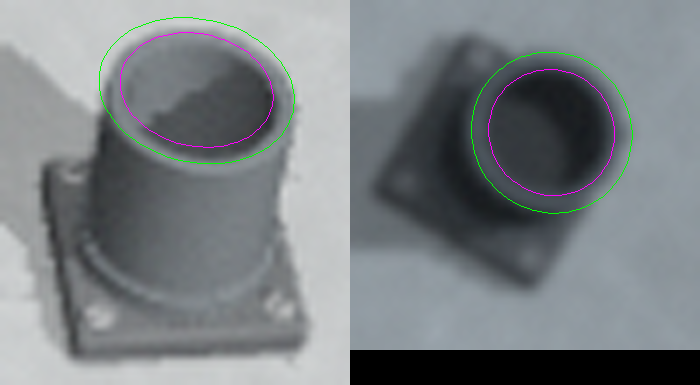

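Call:
play_rows(
  commands=[
    {"x":-0.0297,"y":-0.0183,"grip":0.42},
    {"x":-0.0297,"y":-0.0183,"grip":0.42},
    {"x":-0.0297,"y":-0.0183,"grip":0.42},
    {"x":-0.0297,"y":-0.0183,"grip":0.42},
    {"x":-0.0297,"y":-0.0183,"grip":0.42},
    {"x":-0.0297,"y":-0.0183,"grip":0.42},
    {"x":-0.0297,"y":-0.0183,"grip":0.42},
    {"x":-0.0297,"y":-0.0183,"grip":0.42},
    {"x":-0.0297,"y":-0.0183,"grip":0.42},
    {"x":-0.0297,"y":-0.0183,"grip":0.42},
    {"x":-0.0297,"y":-0.0183,"grip":0.42},
    {"x":-0.0297,"y":-0.0183,"grip":0.42},
    {"x":-0.0297,"y":-0.0183,"grip":0.42},
    {"wz":9.8,"grip":0.42},
    {"wz":9.8,"grip":0.42},
    {"wz":9.8,"grip":0.42},
    {"wz":9.8,"grip":0.42},
    {"wz":9.8,"grip":0.42},
    {"wz":9.8,"grip":0.42},
    {"grip":0.42},
  ],
  squeeze=15,
)

```text
$.commands[0]: bad value
```

Call:
play_rows(
  commands=[
    {"x":-0.0297,"y":-0.0183,"z":0,"wx":0,"wy":0,"wz":0,"grip":0.42},
  ],
  squeeze=15,
)

```text
clock: 0.22
eef_pos: [174.7, 503.0, 204.8]
eef_rot: [-3.141, -0.0, 2.864]
wrist_force: [0.3, -0.4, -0.3]
finger_gap: 87.3
```

Call:
play_rows(
  commands=[
    {"x":-0.0297,"y":-0.0183,"z":0,"wx":0,"wy":0,"wz":0,"grip":0.42},
    {"x":-0.0297,"y":-0.0183,"z":0,"wx":0,"wy":0,"wz":0,"grip":0.42},
    {"x":-0.0297,"y":-0.0183,"z":0,"wx":0,"wy":0,"wz":0,"grip":0.42},
    {"x":-0.0297,"y":-0.0183,"z":0,"wx":0,"wy":0,"wz":0,"grip":0.42},
    {"x":-0.0297,"y":-0.0183,"z":0,"wx":0,"wy":0,"wz":0,"grip":0.42},
    {"x":-0.0297,"y":-0.0183,"z":0,"wx":0,"wy":0,"wz":0,"grip":0.42},
    {"x":-0.0297,"y":-0.0183,"z":0,"wx":0,"wy":0,"wz":0,"grip":0.42},
    {"x":-0.0297,"y":-0.0183,"z":0,"wx":0,"wy":0,"wz":0,"grip":0.42},
    {"x":-0.0297,"y":-0.0183,"z":0,"wx":0,"wy":0,"wz":0,"grip":0.42},
    {"x":-0.0297,"y":-0.0183,"z":0,"wx":0,"wy":0,"wz":0,"grip":0.42},
    {"x":-0.0297,"y":-0.0183,"z":0,"wx":0,"wy":0,"wz":0,"grip":0.42},
    {"x":-0.0297,"y":-0.0183,"z":0,"wx":0,"wy":0,"wz":0,"grip":0.42},
    {"x":0,"y":0,"z":0,"wx":0,"wy":0,"wz":9.8,"grip":0.42},
    {"x":0,"y":0,"z":0,"wx":0,"wy":0,"wz":9.8,"grip":0.42},
    {"x":0,"y":0,"z":0,"wx":0,"wy":0,"wz":9.8,"grip":0.42},
    {"x":0,"y":0,"z":0,"wx":0,"wy":0,"wz":9.8,"grip":0.42},
    {"x":0,"y":0,"z":0,"wx":0,"wy":0,"wz":9.8,"grip":0.42},
    {"x":0,"y":0,"z":0,"wx":0,"wy":0,"wz":9.8,"grip":0.42},
    {"x":0,"y":0,"z":0,"wx":0,"wy":0,"wz":0,"grip":0.42},
    {"x":0,"y":0,"z":0,"wx":0,"wy":0,"wz":0,"grip":0.42},
  ],
  squeeze=15,
)

```text
clock: 2.72
eef_pos: [457.2, 193.3, 205.3]
eef_rot: [-3.141, 0.0, 1.839]
wrist_force: [-0.5, -1.5, 0.3]
finger_gap: 39.3
```

Run:
```python
from ov import *
s=manip.read_state();print({k:np.round(s[k],3) for k in("clock","eef_pos","eef_rot","wrist_force","moment","joints","finger_gap")})
P={}
for n in("scene","top"):
    p,d=manip.camera(n); np.savez(f"pics/{n}1.npz",p=p,d=d); P[n]=p
t=s["eef_pos"]; cr=[(np.array([t+[0,0,0],t+[0,0,60]]),(0,255,0)),(circ(t[:2],5,t[2]),(0,0,255))]
sidebyside(draw("scene",P["scene"],cr,(170,260,70,190),5,0),draw("top",P["top"],cr,(130,240,150,250),3,0),"pics/a1.png")
```

```text
{'clock': np.float64(2.725), 'eef_pos': array([457.226, 193.291, 205.326]), 'eef_rot': array([-3.141,  0.   ,  1.839]), 'wrist_force': array([-0.503, -1.496,  0.328]), 'moment': array([-0.07 ,  0.006,  0.014]), 'joints': array([ 0.326,  0.181,  1.669, -0.   ,  1.292,  0.058]), 'finger_gap': np.float64(39.299)}
```

View pics/a1.png

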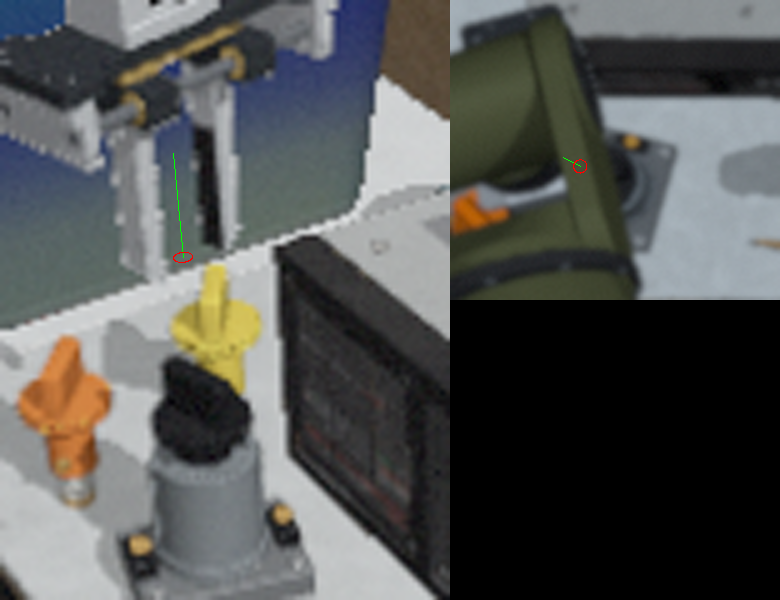

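Call:
play_rows(
  commands=[
    {"x":0,"y":0,"z":0.01,"wx":0,"wy":0,"wz":0,"grip":0.42},
    {"x":0,"y":0,"z":0.015,"wx":0,"wy":0,"wz":0,"grip":0.42},
    {"x":0,"y":0,"z":0.015,"wx":0,"wy":0,"wz":0,"grip":0.42},
    {"x":0,"y":0,"z":0.01,"wx":0,"wy":0,"wz":0,"grip":0.42},
    {"x":0,"y":0,"z":0,"wx":0,"wy":0,"wz":0,"grip":0.42},
    {"x":0,"y":0,"z":0,"wx":0,"wy":0,"wz":0,"grip":0.42},
  ],
)

```text
clock: 3.58
eef_pos: [457.5, 193.4, 155.8]
eef_rot: [3.141, -0.0, 1.836]
wrist_force: [-0.5, -0.1, 0.8]
finger_gap: 39.2
```

Run:
```python
from ov import *
s=manip.read_state();print({k:np.round(s[k],3) for k in("clock","eef_pos","eef_rot","wrist_force","moment","finger_gap")})
n="scene";p,d=manip.camera(n); np.savez(f"pics/{n}2.npz",p=p,d=d)
t=s["eef_pos"]; yj=s["eef_rot"][2]-np.pi/2
g=s["finger_gap"]/2; R=lambda a:np.array([np.cos(a),np.sin(a),0])
tips=np.array([t-g*R(yj),t+g*R(yj)])
cr=[(tips,(0,255,0)),(rect(t[:2],yj+np.pi/2,46,14,138),(0,255,255))]
a=draw(n,p,[],(175,235,110,175),8,0);b=draw(n,p,cr,(175,235,110,175),6,0)
cv2.imwrite("pics/a2.png",a);cv2.imwrite("pics/a2b.png",b)
```

```text
{'clock': np.float64(3.575), 'eef_pos': array([457.486, 193.392, 155.799]), 'eef_rot': array([ 3.141, -0.   ,  1.836]), 'wrist_force': array([-0.55 , -0.136,  0.783]), 'moment': array([-0.08 , -0.009, -0.029]), 'finger_gap': np.float64(39.247)}
```

View pics/a2.png

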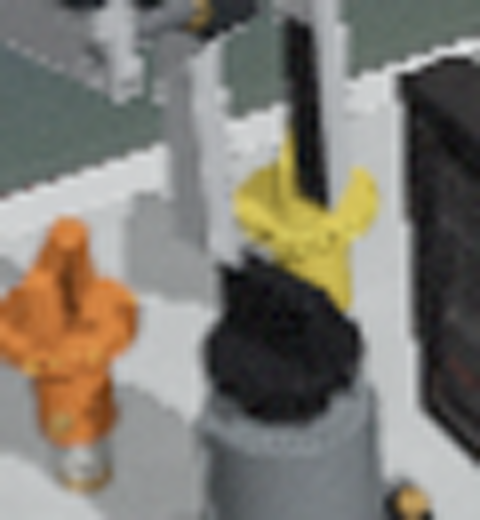

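View pics/a2b.png

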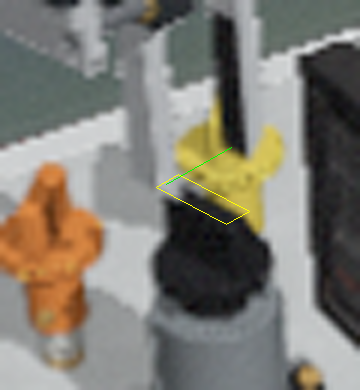

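Call:
play_rows(
  commands=[
    {"x":0,"y":0,"z":0.008,"wx":0,"wy":0,"wz":0,"grip":0.42},
    {"x":0,"y":0,"z":0.01,"wx":0,"wy":0,"wz":0,"grip":0.42},
    {"x":0,"y":0,"z":0.01,"wx":0,"wy":0,"wz":0,"grip":0.42},
    {"x":0,"y":0,"z":0.007,"wx":0,"wy":0,"wz":0,"grip":0.42},
    {"x":0,"y":0,"z":0.003,"wx":0,"wy":0,"wz":0,"grip":0.42},
    {"x":0,"y":0,"z":0,"wx":0,"wy":0,"wz":0,"grip":0.42},
  ],
)

```text
clock: 4.38
eef_pos: [457.3, 193.3, 117.4]
eef_rot: [-3.141, 0.0, 1.836]
wrist_force: [0.3, -0.2, -0.1]
finger_gap: 39.5
```

```bash
cat > look.py <<'E'
from ov import *
import sys
k=sys.argv[1]; n=sys.argv[2]; a,b,c,d,f=map(int,sys.argv[3:8])
s=manip.read_state();print({k:np.round(s[k],3).tolist() for k in("clock","eef_pos","eef_rot","wrist_force","moment","finger_gap")})
p,D=manip.camera(n); np.savez(f"pics/{n}{k}.npz",p=p,d=D)
cv2.imwrite(f"pics/{n}{k}z.png",draw(n,p,[],(a,b,c,d),f,0))
E
python3 look.py 3 scene 170 240 110 185 8
```

```text
{'clock': 4.375, 'eef_pos': [457.279, 193.323, 117.357], 'eef_rot': [-3.141, 0.0, 1.836], 'wrist_force': [0.341, -0.206, -0.138], 'moment': [-0.049, 0.089, 0.012], 'finger_gap': 39.534}
```

View pics/scene3z.png

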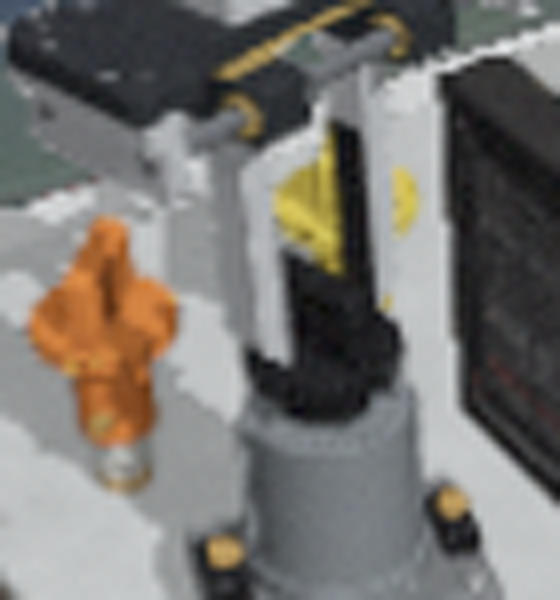

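Call:
play_rows(
  commands=[
    {"x":0,"y":0,"z":0.002,"wx":0,"wy":0,"wz":0,"grip":0.25},
    {"x":0,"y":0,"z":0,"wx":0,"wy":0,"wz":0,"grip":0.2},
    {"x":0,"y":0,"z":0,"wx":0,"wy":0,"wz":0,"grip":0.15},
    {"x":0,"y":0,"z":0,"wx":0,"wy":0,"wz":0,"grip":0.08},
    {"x":0,"y":0,"z":0,"wx":0,"wy":0,"wz":0,"grip":0.08},
  ],
  squeeze=6,
)

```text
clock: 5.05
eef_pos: [457.3, 193.3, 115.5]
eef_rot: [3.142, 0.0, 1.836]
wrist_force: [-0.9, 0.2, 0.8]
finger_gap: 14.3
```

```bash
python3 look.py 4 scene 170 240 110 185 8
```

```text
{'clock': 5.05, 'eef_pos': [457.281, 193.347, 115.521], 'eef_rot': [3.142, 0.0, 1.836], 'wrist_force': [-0.947, 0.179, 0.8], 'moment': [-0.083, 0.246, -0.042], 'finger_gap': 14.263}
```

Call:
play_rows(
  commands=[
    {"x":0,"y":0,"z":0,"wx":0,"wy":0,"wz":0,"grip":0.05},
    {"x":0,"y":0,"z":0,"wx":0,"wy":0,"wz":0,"grip":0.05},
    {"x":0,"y":0,"z":0.001,"wx":0,"wy":0,"wz":0,"grip":0.05},
    {"x":0,"y":0,"z":0.001,"wx":0,"wy":0,"wz":0,"grip":0.05},
    {"x":0,"y":0,"z":0,"wx":0,"wy":0,"wz":0,"grip":0.05},
  ],
  squeeze=30,
)

```text
clock: 5.72
eef_pos: [457.3, 193.3, 113.5]
eef_rot: [3.141, -0.0, 1.836]
wrist_force: [-0.4, -0.9, 5.8]
finger_gap: 13.6
```

Call:
play_rows(
  commands=[
    {"x":0,"y":0,"z":0.001,"wx":0,"wy":0,"wz":0,"grip":0.05},
    {"x":0,"y":0,"z":0,"wx":0,"wy":0,"wz":0,"grip":0.05},
  ],
)

```text
clock: 5.98
eef_pos: [457.3, 193.3, 112.4]
eef_rot: [3.141, 0.0, 1.836]
wrist_force: [-1.1, -1.0, 4.7]
finger_gap: 13.7
```

Call:
play_rows(
  commands=[
    {"x":0,"y":0,"z":0.001,"wx":0,"wy":0,"wz":0,"grip":0.05},
    {"x":0,"y":0,"z":0,"wx":0,"wy":0,"wz":0,"grip":0.05},
  ],
)

```text
clock: 6.22
eef_pos: [457.3, 193.3, 111.4]
eef_rot: [3.142, 0.0, 1.836]
wrist_force: [-1.2, -0.9, 4.1]
finger_gap: 13.8
```

Call:
play_rows(
  commands=[
    {"x":0,"y":0,"z":0.001,"wx":0,"wy":0,"wz":0,"grip":0.05},
    {"x":0,"y":0,"z":0,"wx":0,"wy":0,"wz":0,"grip":0.05},
  ],
)

```text
clock: 6.48
eef_pos: [457.3, 193.3, 110.4]
eef_rot: [3.142, -0.0, 1.836]
wrist_force: [-1.0, -0.8, 4.6]
finger_gap: 13.6
```

Call:
play_rows(
  commands=[
    {"x":0,"y":0,"z":0.001,"wx":0,"wy":0,"wz":0,"grip":0.05},
    {"x":0,"y":0,"z":0,"wx":0,"wy":0,"wz":0,"grip":0.05},
  ],
)

```text
clock: 6.72
eef_pos: [457.3, 193.3, 109.5]
eef_rot: [3.141, 0.0, 1.836]
wrist_force: [-1.6, -1.1, 4.5]
finger_gap: 13.9
```

```bash
python3 look.py 5 scene 170 240 110 185 8
python3 - <<'E'
from h import *
a=np.load("pics/scene4.npz");b=np.load("pics/scene5.npz")
cv2.imwrite("pics/cmp5.png",np.hstack([cv2.resize(q["p"][130:185,185:235,::-1],None,fx=8,fy=8,interpolation=cv2.INTER_CUBIC) for q in(a,b)]))
E
```

```text
{'clock': 6.725, 'eef_pos': [457.314, 193.342, 109.492], 'eef_rot': [3.141, 0.0, 1.836], 'wrist_force': [-1.582, -1.141, 4.512], 'moment': [-0.146, 0.287, -0.038], 'finger_gap': 13.934}
```

View pics/cmp5.png

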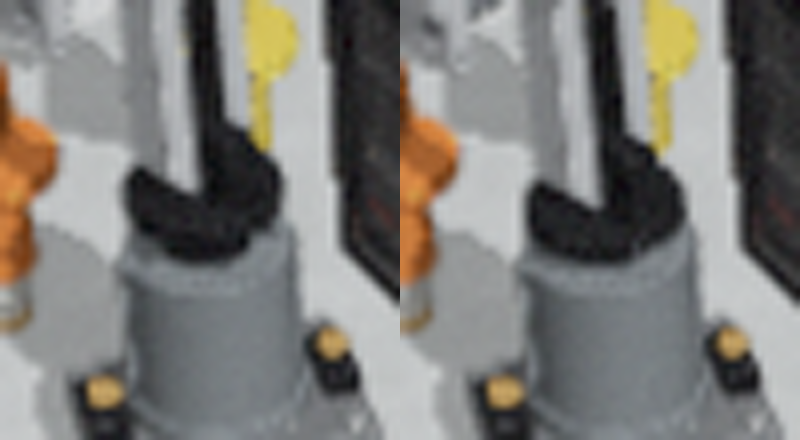

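Call:
play_rows(
  commands=[
    {"x":0,"y":0,"z":0.0005,"wx":0,"wy":0,"wz":0,"grip":0.05},
    {"x":0,"y":0,"z":0,"wx":0,"wy":0,"wz":0,"grip":0.05},
  ],
)

```text
clock: 7.02
eef_pos: [457.3, 193.3, 109.0]
eef_rot: [3.141, 0.0, 1.836]
wrist_force: [-0.7, -0.9, 5.2]
finger_gap: 13.7
```

Call:
play_rows(
  commands=[
    {"x":0,"y":0,"z":0.0005,"wx":0,"wy":0,"wz":0,"grip":0.05},
    {"x":0,"y":0,"z":0,"wx":0,"wy":0,"wz":0,"grip":0.05},
  ],
)

```text
clock: 7.28
eef_pos: [457.3, 193.3, 108.5]
eef_rot: [3.141, -0.0, 1.836]
wrist_force: [-1.2, -1.1, 5.7]
finger_gap: 13.8
```

Call:
play_rows(
  commands=[
    {"x":0,"y":0,"z":0.0005,"wx":0,"wy":0,"wz":0,"grip":0.05},
    {"x":0,"y":0,"z":0,"wx":0,"wy":0,"wz":0,"grip":0.05},
  ],
)

```text
clock: 7.52
eef_pos: [457.3, 193.3, 108.0]
eef_rot: [3.141, -0.0, 1.836]
wrist_force: [-0.9, -0.2, 5.6]
finger_gap: 13.6
```

Call:
play_rows(
  commands=[
    {"x":0,"y":0,"z":0.0005,"wx":0,"wy":0,"wz":0,"grip":0.05},
    {"x":0,"y":0,"z":0,"wx":0,"wy":0,"wz":0,"grip":0.05},
  ],
)

```text
clock: 7.78
eef_pos: [457.3, 193.4, 107.6]
eef_rot: [3.141, -0.0, 1.836]
wrist_force: [-0.8, -0.8, 6.1]
finger_gap: 13.6
```

Call:
play_rows(
  commands=[
    {"x":0,"y":0,"z":0.0005,"wx":0,"wy":0,"wz":0,"grip":0.05},
    {"x":0,"y":0,"z":0,"wx":0,"wy":0,"wz":0,"grip":0.05},
  ],
)

```text
clock: 8.02
eef_pos: [457.3, 193.4, 107.1]
eef_rot: [3.141, -0.0, 1.836]
wrist_force: [-0.8, -0.6, 5.6]
finger_gap: 13.9
```

Call:
play_rows(
  commands=[
    {"x":0,"y":0,"z":0.0005,"wx":0,"wy":0,"wz":0,"grip":0.05},
    {"x":0,"y":0,"z":0,"wx":0,"wy":0,"wz":0,"grip":0.05},
  ],
)

```text
clock: 8.28
eef_pos: [457.3, 193.4, 106.6]
eef_rot: [3.141, -0.0, 1.836]
wrist_force: [-0.5, -0.6, 6.2]
finger_gap: 14.0
```

Call:
play_rows(
  commands=[
    {"x":0,"y":0,"z":0.0005,"wx":0,"wy":0,"wz":0,"grip":0.05},
    {"x":0,"y":0,"z":0,"wx":0,"wy":0,"wz":0,"grip":0.05},
  ],
)

```text
clock: 8.52
eef_pos: [457.3, 193.3, 106.1]
eef_rot: [3.141, -0.0, 1.835]
wrist_force: [-2.2, -0.1, 6.6]
finger_gap: 13.8
```

Call:
play_rows(
  commands=[
    {"x":0,"y":0,"z":0.0005,"wx":0,"wy":0,"wz":0,"grip":0.05},
    {"x":0,"y":0,"z":0,"wx":0,"wy":0,"wz":0,"grip":0.05},
  ],
)

```text
clock: 8.78
eef_pos: [457.3, 193.4, 105.6]
eef_rot: [3.141, -0.0, 1.836]
wrist_force: [-1.4, 0.1, 5.8]
finger_gap: 13.7
```

Call:
play_rows(
  commands=[
    {"x":0,"y":0,"z":0.0005,"wx":0,"wy":0,"wz":0,"grip":0.05},
    {"x":0,"y":0,"z":0,"wx":0,"wy":0,"wz":0,"grip":0.05},
  ],
)

```text
clock: 9.02
eef_pos: [457.3, 193.4, 105.1]
eef_rot: [3.141, -0.0, 1.836]
wrist_force: [-1.6, -0.4, 6.8]
finger_gap: 13.6
```

Call:
play_rows(
  commands=[
    {"x":0,"y":0,"z":0.0005,"wx":0,"wy":0,"wz":0,"grip":0.05},
    {"x":0,"y":0,"z":0,"wx":0,"wy":0,"wz":0,"grip":0.05},
  ],
)

```text
clock: 9.28
eef_pos: [457.3, 193.4, 104.6]
eef_rot: [3.141, -0.0, 1.836]
wrist_force: [-1.5, -0.8, 7.1]
finger_gap: 13.7
```

Call:
play_rows(
  commands=[
    {"x":0,"y":0,"z":0.0005,"wx":0,"wy":0,"wz":0,"grip":0.05},
    {"x":0,"y":0,"z":0,"wx":0,"wy":0,"wz":0,"grip":0.05},
  ],
)

```text
clock: 9.52
eef_pos: [457.3, 193.4, 104.1]
eef_rot: [3.141, 0.0, 1.836]
wrist_force: [-1.3, -0.7, 6.2]
finger_gap: 13.7
```

Call:
play_rows(
  commands=[
    {"x":0,"y":0,"z":0.0005,"wx":0,"wy":0,"wz":0,"grip":0.05},
    {"x":0,"y":0,"z":0,"wx":0,"wy":0,"wz":0,"grip":0.05},
  ],
)

```text
clock: 9.78
eef_pos: [457.3, 193.4, 103.6]
eef_rot: [3.141, -0.0, 1.836]
wrist_force: [-1.5, -0.2, 7.3]
finger_gap: 14.0
```

Call:
play_rows(
  commands=[
    {"x":0,"y":0,"z":0.0005,"wx":0,"wy":0,"wz":0,"grip":0.05},
    {"x":0,"y":0,"z":0,"wx":0,"wy":0,"wz":0,"grip":0.05},
  ],
)

```text
clock: 10.02
eef_pos: [457.3, 193.4, 103.1]
eef_rot: [3.141, -0.0, 1.836]
wrist_force: [-1.9, -0.6, 5.4]
finger_gap: 13.1
```

Call:
play_rows(
  commands=[
    {"x":0,"y":0,"z":0.0004,"wx":0,"wy":0,"wz":0,"grip":0.05},
    {"x":0,"y":0,"z":0,"wx":0,"wy":0,"wz":0,"grip":0.05},
  ],
)

```text
clock: 10.28
eef_pos: [457.4, 193.4, 102.9]
eef_rot: [3.141, -0.0, 1.836]
wrist_force: [-2.4, -0.7, 9.1]
finger_gap: 13.5
```

Call:
play_rows(
  commands=[
    {"x":0,"y":0,"z":0.0004,"wx":0,"wy":0,"wz":0,"grip":0.05},
    {"x":0,"y":0,"z":0,"wx":0,"wy":0,"wz":0,"grip":0.05},
  ],
)

```text
clock: 10.52
eef_pos: [457.4, 193.4, 102.9]
eef_rot: [3.141, -0.0, 1.836]
wrist_force: [-3.7, -2.0, 13.3]
finger_gap: 14.0
```

Call:
play_rows(
  commands=[
    {"x":0,"y":0,"z":-0.001,"wx":0,"wy":0,"wz":0,"grip":0.05},
    {"x":0,"y":0,"z":0,"wx":0,"wy":0,"wz":-2,"grip":0.05},
    {"x":0,"y":0,"z":0,"wx":0,"wy":0,"wz":-3,"grip":0.05},
    {"x":0,"y":0,"z":0,"wx":0,"wy":0,"wz":0,"grip":0.05},
  ],
)

```text
clock: 11.02
eef_pos: [457.5, 193.4, 103.4]
eef_rot: [3.141, 0.0, 1.924]
wrist_force: [-0.7, -0.3, 7.1]
finger_gap: 14.2
```

```bash
python3 look.py 6 scene 170 240 110 185 8
```

```text
{'clock': 11.025, 'eef_pos': [457.501, 193.396, 103.424], 'eef_rot': [3.141, 0.0, 1.924], 'wrist_force': [-0.715, -0.276, 7.1], 'moment': [-0.155, 0.295, 0.022], 'finger_gap': 14.181}
```

Turning freely. Continue in stages.

Call:
play_rows(
  commands=[
    {"x":0,"y":0,"z":0,"wx":0,"wy":0,"wz":-4,"grip":0.05},
    {"x":0,"y":0,"z":0,"wx":0,"wy":0,"wz":-4,"grip":0.05},
    {"x":0,"y":0,"z":0,"wx":0,"wy":0,"wz":-2,"grip":0.05},
    {"x":0,"y":0,"z":0,"wx":0,"wy":0,"wz":0,"grip":0.05},
  ],
)

```text
clock: 11.58
eef_pos: [457.6, 193.4, 103.5]
eef_rot: [3.141, 0.0, 2.098]
wrist_force: [-1.2, -0.7, 6.6]
finger_gap: 14.0
```

```bash
python3 look.py 7 scene 170 240 110 185 8
```

```text
{'clock': 11.575, 'eef_pos': [457.602, 193.43, 103.474], 'eef_rot': [3.141, 0.0, 2.098], 'wrist_force': [-1.171, -0.652, 6.647], 'moment': [-0.068, 0.158, -0.031], 'finger_gap': 13.995}
```

View pics/scene7z.png

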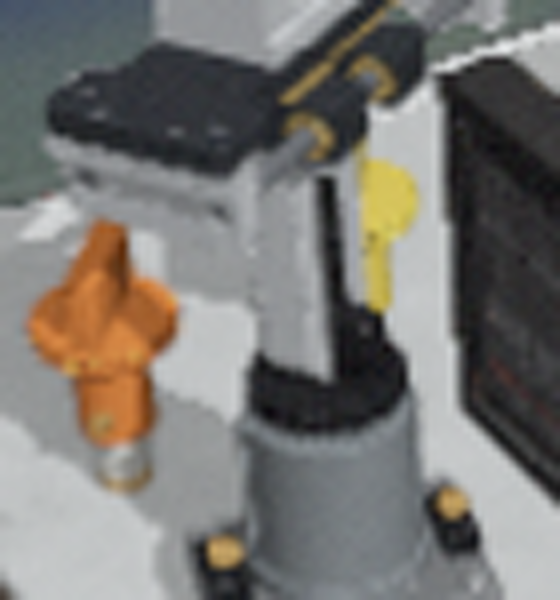

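Call:
play_rows(
  commands=[
    {"x":0,"y":0,"z":0,"wx":0,"wy":0,"wz":-5,"grip":0.05},
    {"x":0,"y":0,"z":0,"wx":0,"wy":0,"wz":-5,"grip":0.05},
    {"x":0,"y":0,"z":0,"wx":0,"wy":0,"wz":-5,"grip":0.05},
    {"x":0,"y":0,"z":0,"wx":0,"wy":0,"wz":-3,"grip":0.05},
    {"x":0,"y":0,"z":0,"wx":0,"wy":0,"wz":0,"grip":0.05},
  ],
)

```text
clock: 12.25
eef_pos: [457.5, 193.4, 103.4]
eef_rot: [3.141, 0.0, 2.412]
wrist_force: [-1.3, -1.3, 7.6]
finger_gap: 13.5
```

```bash
python3 -c "
from h import *
s=manip.read_state();print(s['wrist_force'],s['moment'])"
```

```text
[-1.26034381 -1.29146473  7.58160542] [-0.21163961  0.27266808  0.04369863]
```

Call:
play_rows(
  commands=[
    {"x":0,"y":0,"z":0,"wx":0,"wy":0,"wz":-5,"grip":0.05},
    {"x":0,"y":0,"z":0,"wx":0,"wy":0,"wz":-5,"grip":0.05},
    {"x":0,"y":0,"z":0,"wx":0,"wy":0,"wz":-5,"grip":0.05},
    {"x":0,"y":0,"z":0,"wx":0,"wy":0,"wz":-2,"grip":0.05},
    {"x":0,"y":0,"z":0,"wx":0,"wy":0,"wz":0,"grip":0.05},
  ],
)

```text
clock: 12.88
eef_pos: [457.1, 193.0, 103.2]
eef_rot: [-3.141, -0.0, 2.709]
wrist_force: [-3.1, -2.1, 6.4]
finger_gap: 13.7
```

```bash
python3 -c "
from h import *
s=manip.read_state();print(s['wrist_force'],s['moment'])"
```

```text
[-3.12342181 -2.088106    6.41449489] [-0.62854022  0.61463276 -0.02969616]
```

Call:
play_rows(
  commands=[
    {"x":0,"y":0,"z":0,"wx":0,"wy":0,"wz":-3,"grip":0.05},
    {"x":0,"y":0,"z":0,"wx":0,"wy":0,"wz":-3,"grip":0.05},
    {"x":0,"y":0,"z":0,"wx":0,"wy":0,"wz":0,"grip":0.05},
  ],
)

```text
clock: 13.25
eef_pos: [457.0, 192.9, 103.2]
eef_rot: [-3.141, -0.0, 2.814]
wrist_force: [-2.7, -3.0, 6.6]
finger_gap: 13.7
```

```bash
python3 -c "
from h import *
s=manip.read_state();print(s['wrist_force'],s['moment'],s['eef_rot'])"
```

```text
[-2.74861986 -3.02562369  6.57176981] [-0.77373907  0.67827878  0.00321461] [-3.14053732e+00 -3.72333696e-04  2.81376075e+00]
```

Call:
play_rows(
  commands=[
    {"x":0,"y":0,"z":0,"wx":0,"wy":0,"wz":-2,"grip":0.05},
    {"x":0,"y":0,"z":0,"wx":0,"wy":0,"wz":0,"grip":0.05},
  ],
)

```text
clock: 13.5
eef_pos: [457.0, 192.9, 103.1]
eef_rot: [-3.14, -0.0, 2.848]
wrist_force: [-2.8, -4.2, 6.6]
finger_gap: 13.3
```

```bash
python3 -c "
from h import *
s=manip.read_state();print(s['wrist_force'],s['moment'],s['eef_rot'])"
```

```text
[-2.83674492 -4.17608906  6.55506962] [-0.91698775  0.68981815 -0.04268417] [-3.14044364e+00 -4.75165855e-04  2.84828328e+00]
```

Call:
play_rows(
  commands=[
    {"x":0.0001,"y":-0.0006,"z":0,"wx":0,"wy":0,"wz":-2,"grip":0.05},
    {"x":0,"y":0,"z":0,"wx":0,"wy":0,"wz":-1,"grip":0.05},
    {"x":0,"y":0,"z":0,"wx":0,"wy":0,"wz":0,"grip":0.05},
  ],
)

```text
clock: 13.88
eef_pos: [457.0, 192.6, 103.3]
eef_rot: [-3.141, 0.0, 2.9]
wrist_force: [-2.0, -1.3, 6.5]
finger_gap: 13.8
```

```bash
python3 -c "
from h import *
s=manip.read_state();print(s['wrist_force'],s['moment'],s['eef_rot'])"
```

```text
[-1.9555492  -1.29053013  6.51793259] [-0.42455834  0.41323093 -0.05277008] [-3.14125390e+00  5.26028913e-05  2.90036687e+00]
```

Call:
play_rows(
  commands=[
    {"x":0,"y":0,"z":0,"wx":0,"wy":0,"wz":-1.5,"grip":0.05},
    {"x":0,"y":0,"z":0,"wx":0,"wy":0,"wz":0,"grip":0.05},
  ],
)

```text
clock: 14.12
eef_pos: [457.0, 192.4, 103.3]
eef_rot: [-3.141, 0.0, 2.927]
wrist_force: [-2.3, -4.0, 6.3]
finger_gap: 13.8
```

```bash
python3 -c "
from h import *
s=manip.read_state();print(s['wrist_force'],s['moment'],s['eef_rot'])"
```

```text
[-2.29510065 -4.03441444  6.30617889] [-0.7237881   0.43799934 -0.05361626] [-3.14099387e+00  1.55137428e-04  2.92665583e+00]
```

Call:
play_rows(
  commands=[
    {"x":0,"y":0,"z":0,"wx":0,"wy":0,"wz":-1.5,"grip":0.05},
    {"x":0,"y":0,"z":0,"wx":0,"wy":0,"wz":0,"grip":0.05},
  ],
)

```text
clock: 14.38
eef_pos: [457.1, 192.2, 103.2]
eef_rot: [-3.141, 0.0, 2.953]
wrist_force: [-0.7, -4.8, 6.8]
finger_gap: 13.5
```

```bash
python3 look.py 8 scene 170 240 110 185 8; python3 look.py 8 top 150 220 180 240 8
```

```text
{'clock': 14.375, 'eef_pos': [457.065, 192.198, 103.222], 'eef_rot': [-3.141, 0.0, 2.953], 'wrist_force': [-0.726, -4.754, 6.809], 'moment': [-1.147, 0.375, -0.136], 'finger_gap': 13.543}
{'clock': 14.425, 'eef_pos': [457.05, 192.208, 103.226], 'eef_rot': [-3.141, 0.0, 2.952], 'wrist_force': [-1.863, -4.827, 7.099], 'moment': [-1.186, 0.333, -0.152], 'finger_gap': 13.962}
```

View pics/scene8z.png

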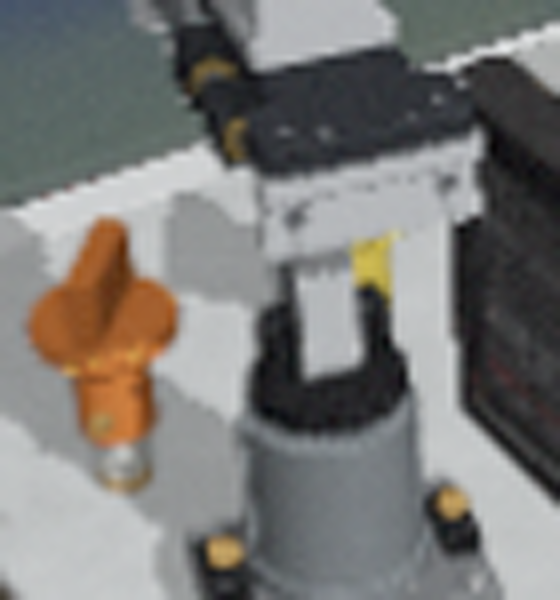

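Call:
play_rows(
  commands=[
    {"x":0,"y":-0.0005,"z":0,"wx":0,"wy":0,"wz":2,"grip":0.05},
    {"x":0,"y":0,"z":-0.001,"wx":0,"wy":0,"wz":0,"grip":0.05},
    {"x":0,"y":0,"z":-0.002,"wx":0,"wy":0,"wz":0,"grip":0.05},
    {"x":0,"y":0,"z":0,"wx":0,"wy":0,"wz":0,"grip":0.05},
  ],
)

```text
clock: 14.98
eef_pos: [457.1, 192.2, 106.4]
eef_rot: [-3.142, 0.001, 2.918]
wrist_force: [-0.5, -1.3, 5.8]
finger_gap: 13.7
```

```bash
python3 -c "
from h import *
s=manip.read_state();print(s['wrist_force'],s['moment'],s['eef_rot'])"
```

```text
[-0.50040537 -1.30922928  5.75535713] [-0.41054231  0.2834943  -0.0336163 ] [-3.14150814e+00  5.16369593e-04  2.91763947e+00]
```

Call:
play_rows(
  commands=[
    {"x":0,"y":0,"z":-0.002,"wx":0,"wy":0,"wz":0,"grip":0.05},
    {"x":0,"y":0,"z":-0.002,"wx":0,"wy":0,"wz":0,"grip":0.05},
    {"x":0,"y":0,"z":-0.002,"wx":0,"wy":0,"wz":0,"grip":0.05},
    {"x":0,"y":0,"z":-0.002,"wx":0,"wy":0,"wz":0,"grip":0.05},
  ],
)

```text
clock: 15.48
eef_pos: [457.0, 192.2, 114.2]
eef_rot: [-3.141, 0.0, 2.918]
wrist_force: [0.5, -2.1, 3.7]
finger_gap: 13.7
```

Call:
play_rows(
  commands=[
    {"x":0,"y":0,"z":-0.002,"wx":0,"wy":0,"wz":0,"grip":0.05},
    {"x":0,"y":0,"z":-0.002,"wx":0,"wy":0,"wz":0,"grip":0.05},
    {"x":0,"y":0,"z":-0.002,"wx":0,"wy":0,"wz":0,"grip":0.05},
  ],
)

```text
clock: 15.85
eef_pos: [456.6, 192.3, 119.9]
eef_rot: [-3.141, -0.001, 2.918]
wrist_force: [-0.7, -0.4, -0.5]
finger_gap: 13.8
```

```bash
python3 look.py 9 scene 170 240 110 185 8
```

```text
{'clock': 15.85, 'eef_pos': [456.567, 192.281, 119.864], 'eef_rot': [-3.141, -0.001, 2.918], 'wrist_force': [-0.745, -0.442, -0.508], 'moment': [-0.172, 0.038, 0.038], 'finger_gap': 13.847}
```

View pics/scene9z.png

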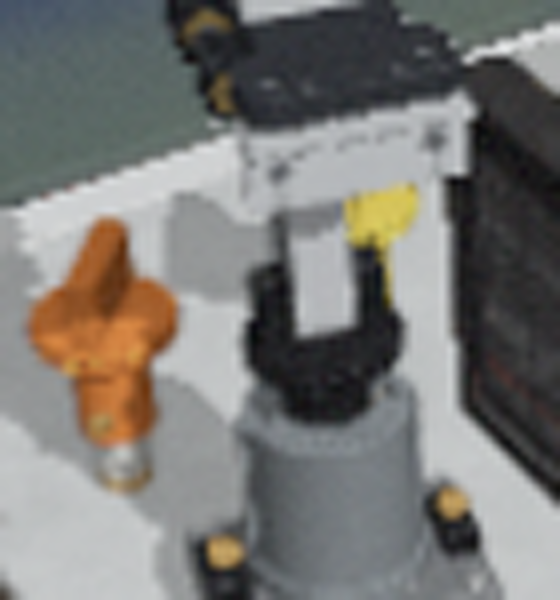

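Call:
play_rows(
  commands=[
    {"x":0,"y":0,"z":-0.003,"wx":0,"wy":0,"wz":0,"grip":0.05},
    {"x":0,"y":0,"z":-0.004,"wx":0,"wy":0,"wz":0,"grip":0.05},
    {"x":0,"y":0,"z":-0.004,"wx":0,"wy":0,"wz":0,"grip":0.05},
    {"x":0,"y":0,"z":-0.004,"wx":0,"wy":0,"wz":0,"grip":0.05},
    {"x":0,"y":0,"z":-0.004,"wx":0,"wy":0,"wz":0,"grip":0.05},
    {"x":0,"y":0,"z":-0.004,"wx":0,"wy":0,"wz":0,"grip":0.05},
  ],
)

```text
clock: 16.65
eef_pos: [457.0, 192.3, 143.5]
eef_rot: [3.141, 0.0, 2.918]
wrist_force: [0.4, 0.0, -1.2]
finger_gap: 13.8
```

Call:
play_rows(
  commands=[
    {"x":0,"y":0,"z":-0.005,"wx":0,"wy":0,"wz":0,"grip":0.05},
    {"x":0,"y":0,"z":-0.006,"wx":0,"wy":0,"wz":0,"grip":0.05},
    {"x":0,"y":0,"z":-0.006,"wx":0,"wy":0,"wz":0,"grip":0.05},
    {"x":0,"y":0,"z":-0.006,"wx":0,"wy":0,"wz":0,"grip":0.05},
    {"x":0,"y":0,"z":-0.01,"wx":0,"wy":0,"wz":0,"grip":0.05},
    {"x":0,"y":0,"z":-0.015,"wx":0,"wy":0,"wz":0,"grip":0.05},
    {"x":0,"y":0,"z":-0.02,"wx":0,"wy":0,"wz":0,"grip":0.05},
    {"x":0,"y":0,"z":-0.015,"wx":0,"wy":0,"wz":0,"grip":0.05},
    {"x":0,"y":0,"z":0,"wx":0,"wy":0,"wz":0,"grip":0.05},
  ],
)

```text
clock: 17.77
eef_pos: [457.3, 192.4, 227.3]
eef_rot: [3.141, 0.002, 2.918]
wrist_force: [-0.7, -0.5, -1.1]
finger_gap: 13.5
```

```bash
python3 look.py 10 scene 150 260 50 200 4
```

```text
{'clock': 17.775, 'eef_pos': [457.293, 192.447, 227.323], 'eef_rot': [3.141, 0.002, 2.918], 'wrist_force': [-0.741, -0.458, -1.051], 'moment': [0.029, 0.031, 0.025], 'finger_gap': 13.476}
```

View pics/scene10z.png

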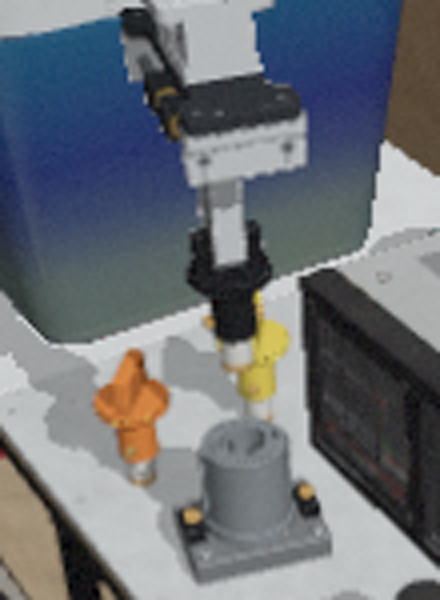

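Call:
play_rows(
  commands=[
    {"x":-0.005,"y":-0.0122,"z":0,"wx":0,"wy":0,"wz":0,"grip":0.05},
    {"x":-0.0106,"y":-0.0257,"z":0,"wx":0,"wy":0,"wz":0,"grip":0.05},
    {"x":-0.0106,"y":-0.0257,"z":0,"wx":0,"wy":0,"wz":0,"grip":0.05},
    {"x":-0.0106,"y":-0.0257,"z":0,"wx":0,"wy":0,"wz":0,"grip":0.05},
    {"x":-0.0106,"y":-0.0257,"z":0,"wx":0,"wy":0,"wz":0,"grip":0.05},
    {"x":-0.0106,"y":-0.0257,"z":0,"wx":0,"wy":0,"wz":0,"grip":0.05},
    {"x":-0.0106,"y":-0.0257,"z":0,"wx":0,"wy":0,"wz":0,"grip":0.05},
    {"x":-0.0106,"y":-0.0257,"z":0,"wx":0,"wy":0,"wz":0,"grip":0.05},
    {"x":-0.0106,"y":-0.0257,"z":0,"wx":0,"wy":0,"wz":0,"grip":0.05},
    {"x":-0.0106,"y":-0.0257,"z":0,"wx":0,"wy":0,"wz":0,"grip":0.05},
    {"x":-0.0106,"y":-0.0257,"z":0,"wx":0,"wy":0,"wz":0,"grip":0.05},
    {"x":-0.0106,"y":-0.0257,"z":0,"wx":0,"wy":0,"wz":0,"grip":0.05},
    {"x":-0.0106,"y":-0.0257,"z":0,"wx":0,"wy":0,"wz":0,"grip":0.05},
    {"x":-0.0106,"y":-0.0257,"z":0,"wx":0,"wy":0,"wz":0,"grip":0.05},
    {"x":-0.0106,"y":-0.0257,"z":0,"wx":0,"wy":0,"wz":0,"grip":0.05},
    {"x":-0.0106,"y":-0.0257,"z":0,"wx":0,"wy":0,"wz":0,"grip":0.05},
    {"x":-0.0052,"y":-0.0132,"z":0,"wx":0,"wy":0,"wz":0,"grip":0.05},
    {"x":0,"y":0,"z":0,"wx":0,"wy":0,"wz":0,"grip":0.05},
    {"x":0,"y":0,"z":0,"wx":0,"wy":0,"wz":0,"grip":0.05},
  ],
)

```text
clock: 20.2
eef_pos: [530.5, -245.3, 226.0]
eef_rot: [3.141, -0.0, 2.918]
wrist_force: [-0.8, -0.3, -1.6]
finger_gap: 13.9
```

```bash
python3 look.py 11 scene 300 375 160 290 4; python3 look.py 11 top 300 400 140 230 5
```

```text
{'clock': 20.2, 'eef_pos': [530.501, -245.263, 226.045], 'eef_rot': [3.141, -0.0, 2.918], 'wrist_force': [-0.82, -0.301, -1.57], 'moment': [0.026, 0.022, 0.029], 'finger_gap': 13.878}
{'clock': 20.25, 'eef_pos': [530.585, -245.151, 226.184], 'eef_rot': [3.141, -0.0, 2.918], 'wrist_force': [0.173, -0.593, -1.155], 'moment': [0.024, 0.025, -0.002], 'finger_gap': 13.592}
```

View pics/scene11z.png

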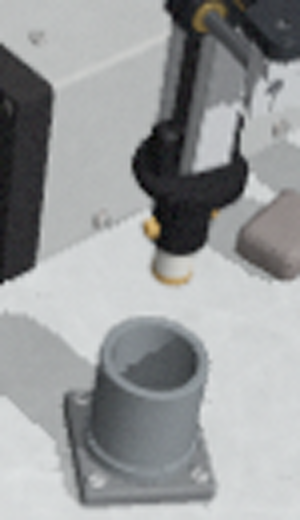

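View pics/top11z.png

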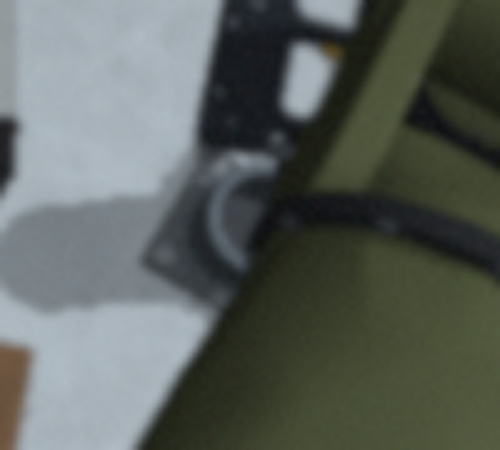

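Call:
play_rows(
  commands=[
    {"x":0,"y":0,"z":0.01,"wx":0,"wy":0,"wz":0,"grip":0.05},
    {"x":0,"y":0,"z":0.012,"wx":0,"wy":0,"wz":0,"grip":0.05},
    {"x":0,"y":0,"z":0.012,"wx":0,"wy":0,"wz":0,"grip":0.05},
    {"x":0,"y":0,"z":0.01,"wx":0,"wy":0,"wz":0,"grip":0.05},
    {"x":0,"y":0,"z":0,"wx":0,"wy":0,"wz":0,"grip":0.05},
    {"x":0,"y":0,"z":0,"wx":0,"wy":0,"wz":0,"grip":0.05},
  ],
)

```text
clock: 21.05
eef_pos: [530.8, -246.0, 182.5]
eef_rot: [-3.141, 0.001, 2.918]
wrist_force: [0.4, -0.2, -0.9]
finger_gap: 13.6
```

```bash
python3 look.py 12 scene 305 375 180 270 8
python3 - <<'E'
from ov import *
s=manip.read_state()
p=np.load("pics/scene12.npz")["p"]; c=s["eef_pos"][:2]; zb=s["eef_pos"][2]-80.5; print(c,zb)
cv=[(circ(c,11,zb),(0,255,0)),(circ(c,27.5,zb+71),(0,255,0)),(circ(c,27.5,zb+66),(0,255,0)),(circ(c,30,83),(0,0,255)),(circ(c,23.5,83),(255,0,255))]
cv2.imwrite("pics/ov12.png",draw("scene",p,cv,(305,375,195,270),8,0))
E
```

```text
{'clock': 21.05, 'eef_pos': [530.781, -246.03, 182.493], 'eef_rot': [-3.141, 0.001, 2.918], 'wrist_force': [0.356, -0.225, -0.886], 'moment': [0.045, 0.015, 0.02], 'finger_gap': 13.551}
[ 530.80024549 -246.0325824 ] 102.08400220783346
```

View pics/ov12.png

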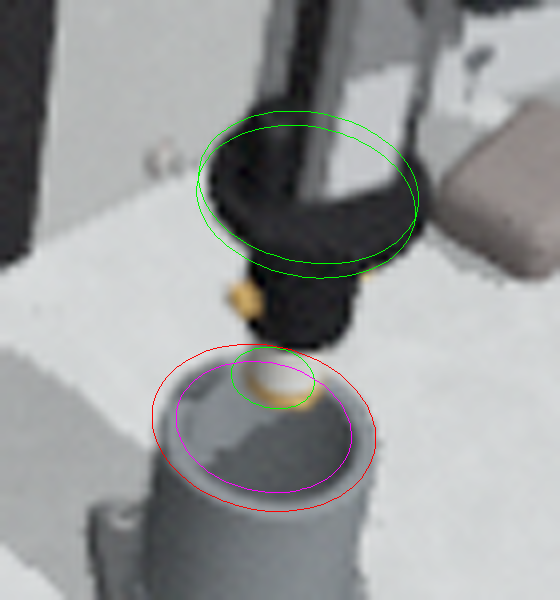

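View pics/scene12z.png

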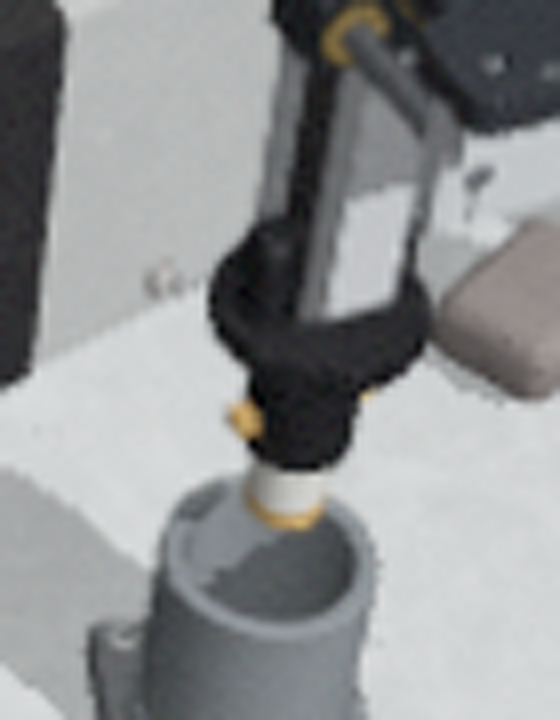

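Run:
```python
from ov import *
from scipy.optimize import least_squares
z=np.load("pics/scene12.npz");p,D=z["p"],z["d"]; C=cloud("scene",D); g=cv2.cvtColor(p,cv2.COLOR_RGB2HSV)
P=C.reshape(-1,3); V=g[...,2].ravel(); S=g[...,1].ravel()
c0=np.array([531,-246]); r=np.hypot(*(P[:,:2]-c0).T)
def fit(m,R):
    q=P[m][:,:2]; f=least_squares(lambda c:np.hypot(*(q-c).T)-R,c0,loss="soft_l1",f_scale=1.0); print(m.sum(),f.x.round(1),"res",np.abs(f.fun).mean().round(2)); return f.x
for lo,hi in((25,40),(40,55),(55,70)):
    fit((r>22)&(r<38)&(P[:,2]>lo)&(P[:,2]<hi),30)
dark=(V<70)
for lo,hi,R in((166,171,27.5),(168,176,27.5),(132,160,15),(140,158,15)):
    fit(dark&(r<38)&(P[:,2]>lo)&(P[:,2]<hi),R)
fit((V>90)&(r<20)&(P[:,2]>102)&(P[:,2]<126),11)
for nm,m in(("rim",(r<34)&(r>20)&(P[:,2]>70)&(P[:,2]<95)&(V>80)),("head",dark&(r<32)&(P[:,2]>160))):
    h,e=np.histogram(P[m][:,2],bins=np.arange(60,215,2)); print(nm,[(int(a),int(b)) for a,b in zip(e,h) if b])
m=(S<150)&(r<18)&(P[:,2]>90)&(P[:,2]<140);h,e=np.histogram(P[m][:,2],bins=np.arange(88,140,2)); print([(int(a),int(b)) for a,b in zip(e,h) if b])
# holder with same treatment, initial picture
z=np.load("pics/scene10.npz");P=cloud("scene",z["d"]).reshape(-1,3);c0=np.array([457,192]);r=np.hypot(*(P[:,:2]-c0).T)
for lo,hi in((30,50),(50,70)): fit((r>22)&(r<36)&(P[:,2]>lo)&(P[:,2]<hi),30)
```

```text
157 [ 532.7 -247.6] res 2.24
191 [ 531.1 -247.1] res 3.08
204 [ 532.1 -247.5] res 3.13
16 [ 534. -247.] res 0.58
71 [ 533.7 -247.3] res 0.74
99 [ 533.4 -247.5] res 0.67
68 [ 533.3 -247.4] res 0.66
62 [ 533.3 -247.3] res 0.83
rim [(70, 20), (72, 20), (74, 22), (76, 43), (78, 98), (80, 32), (82, 2)]
head [(166, 2), (168, 7), (170, 17), (172, 20), (174, 27), (176, 106), (178, 60), (180, 9), (182, 5), (184, 6), (186, 5), (188, 9), (190, 9), (192, 4), (194, 7), (196, 6), (198, 9), (200, 7), (202, 13), (204, 22), (206, 6), (208, 3), (210, 3), (212, 2)]
[(100, 2), (102, 4), (104, 5), (106, 8), (108, 10), (110, 8), (112, 4), (114, 7), (116, 4), (118, 7), (120, 4), (122, 2), (126, 5), (128, 4), (130, 10), (132, 6), (134, 12), (136, 10)]
125 [456.5 189.9] res 1.12
137 [456.4 189.7] res 1.06
```

Run:
```python
from ov import *
from scipy.optimize import least_squares
for k,lab in((12,"now"),(10,"before"),(11,"b2")):
  z=np.load(f"pics/scene{k}.npz");P=cloud("scene",z["d"]).reshape(-1,3);c0=np.array([532,-247.]);
  d=P[:,:2]-c0; r=np.hypot(*d.T); view=np.array([-.53,-.85]); f=d@view
  for lo,hi in((22,40),(40,55),(55,74),(22,74)):
    m=(r<38)&(f>8)&(P[:,2]>lo)&(P[:,2]<hi)&(r>24); q=P[m][:,:2]
    s=least_squares(lambda c:np.hypot(*(q-c).T)-30,c0,loss="soft_l1",f_scale=1.); print(lab,lo,hi,m.sum(),s.x.round(1),np.abs(s.fun).mean().round(2))
  z=P[(r>24)&(r<29)&(P[:,2]>70)&(P[:,2]<90)][:,2]; h,e=np.histogram(z,bins=np.arange(70,91,1)); print(h)
```

```text
now 22 40 127 [ 533.  -246.7] 0.83
now 40 55 106 [ 533.2 -246.4] 0.8
now 55 74 146 [ 533.4 -246.5] 0.87
now 22 74 379 [ 533.2 -246.5] 0.84
[ 4  8  1  5 11  5  8 18 32 42 25  3  1  1  0  0  0  0  0  0]
before 22 40 124 [ 532.7 -246.5] 0.73
before 40 55 102 [ 533.1 -246.5] 0.83
before 55 74 146 [ 533.5 -246.4] 0.78
before 22 74 372 [ 533.1 -246.5] 0.8
[ 5  8  8  9  9  7 15 17 32 43 24 11  2  1  0  0  0  0  0  0]
b2 22 40 126 [ 533.  -246.7] 0.76
b2 40 55 114 [ 533.2 -246.4] 0.74
b2 55 74 143 [ 533.1 -246.4] 0.74
b2 22 74 383 [ 533.1 -246.5] 0.75
[ 5 13  2 10  9  9 16 23 30 41 30 12  2  0  0  0  0  0  0  0]
```

Call:
play_rows(
  commands=[
    {"x":0.0008,"y":0.0008,"z":0,"wx":0,"wy":0,"wz":0,"grip":0.05},
    {"x":0,"y":0,"z":0.005,"wx":0,"wy":0,"wz":0,"grip":0.05},
    {"x":0,"y":0,"z":0.007,"wx":0,"wy":0,"wz":0,"grip":0.05},
    {"x":0,"y":0,"z":0.007,"wx":0,"wy":0,"wz":0,"grip":0.05},
    {"x":0,"y":0,"z":0.007,"wx":0,"wy":0,"wz":0,"grip":0.05},
    {"x":0,"y":0,"z":0.007,"wx":0,"wy":0,"wz":0,"grip":0.05},
    {"x":0,"y":0,"z":0.006,"wx":0,"wy":0,"wz":0,"grip":0.05},
    {"x":0,"y":0,"z":0.004,"wx":0,"wy":0,"wz":0,"grip":0.05},
    {"x":0,"y":0,"z":0,"wx":0,"wy":0,"wz":0,"grip":0.05},
  ],
)

```text
clock: 22.22
eef_pos: [529.9, -244.9, 138.9]
eef_rot: [3.142, -0.0, 2.918]
wrist_force: [0.2, 0.2, -1.7]
finger_gap: 13.6
```

```bash
python3 look.py 13 scene 305 375 190 270 8
```

```text
{'clock': 22.225, 'eef_pos': [529.949, -244.94, 138.9], 'eef_rot': [3.142, -0.0, 2.918], 'wrist_force': [0.249, 0.22, -1.7], 'moment': [-0.037, -0.042, 0.014], 'finger_gap': 13.646}
```

View pics/scene13z.png

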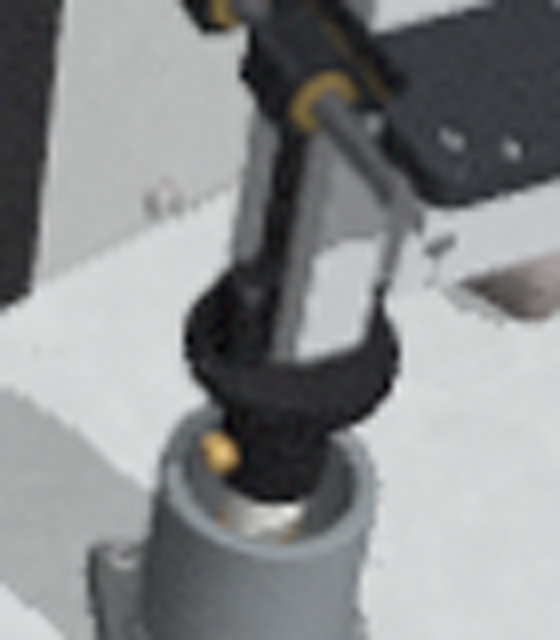

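Call:
play_rows(
  commands=[
    {"x":0,"y":0,"z":0.003,"wx":0,"wy":0,"wz":0,"grip":0.05},
    {"x":0,"y":0,"z":0.003,"wx":0,"wy":0,"wz":0,"grip":0.05},
    {"x":0,"y":0,"z":0.003,"wx":0,"wy":0,"wz":0,"grip":0.05},
    {"x":0,"y":0,"z":0.003,"wx":0,"wy":0,"wz":0,"grip":0.05},
  ],
)

```text
clock: 22.78
eef_pos: [530.0, -245.0, 126.9]
eef_rot: [3.142, -0.0, 2.918]
wrist_force: [-0.6, -0.3, -0.4]
finger_gap: 13.9
```

Call:
play_rows(
  commands=[
    {"x":0,"y":0,"z":0.002,"wx":0,"wy":0,"wz":0,"grip":0.05},
    {"x":0,"y":0,"z":0.002,"wx":0,"wy":0,"wz":0,"grip":0.05},
    {"x":0,"y":0,"z":0.002,"wx":0,"wy":0,"wz":0,"grip":0.05},
  ],
)

```text
clock: 23.15
eef_pos: [530.0, -245.0, 121.1]
eef_rot: [-3.142, 0.0, 2.918]
wrist_force: [0.8, -0.4, -1.4]
finger_gap: 13.9
```

```bash
python3 look.py 14 scene 305 375 190 270 8
```

```text
{'clock': 23.15, 'eef_pos': [530.04, -244.968, 121.057], 'eef_rot': [-3.142, 0.0, 2.918], 'wrist_force': [0.8, -0.403, -1.361], 'moment': [0.011, 0.039, 0.006], 'finger_gap': 13.863}
```

View pics/scene14z.png

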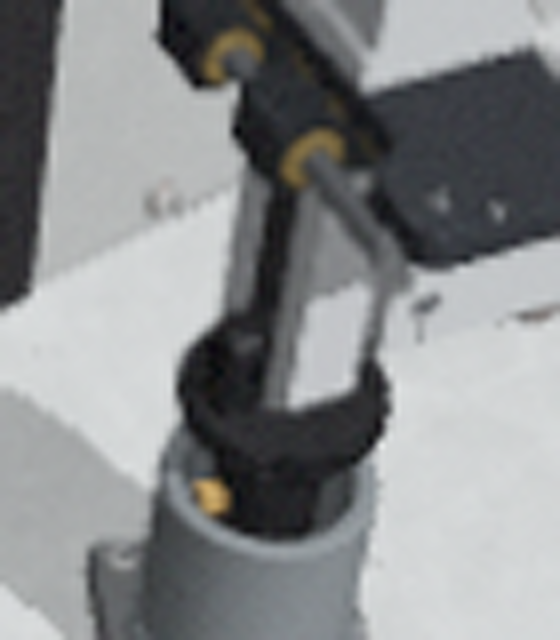

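Call:
play_rows(
  commands=[
    {"x":0,"y":0,"z":0.003,"wx":0,"wy":0,"wz":0,"grip":0.05},
    {"x":0,"y":0,"z":0.003,"wx":0,"wy":0,"wz":0,"grip":0.05},
    {"x":0,"y":0,"z":0.003,"wx":0,"wy":0,"wz":0,"grip":0.05},
    {"x":0,"y":0,"z":0.003,"wx":0,"wy":0,"wz":0,"grip":0.05},
  ],
)

```text
clock: 23.7
eef_pos: [530.0, -245.0, 108.9]
eef_rot: [3.142, -0.0, 2.918]
wrist_force: [0.8, -1.1, -0.3]
finger_gap: 13.8
```

Call:
play_rows(
  commands=[
    {"x":0,"y":0,"z":0.002,"wx":0,"wy":0,"wz":0,"grip":0.05},
    {"x":0,"y":0,"z":0.002,"wx":0,"wy":0,"wz":0,"grip":0.05},
    {"x":0,"y":0,"z":0.001,"wx":0,"wy":0,"wz":0,"grip":0.05},
    {"x":0,"y":0,"z":0.001,"wx":0,"wy":0,"wz":0,"grip":0.05},
  ],
)

```text
clock: 24.2
eef_pos: [530.1, -245.0, 103.1]
eef_rot: [-3.142, 0.0, 2.918]
wrist_force: [0.3, -0.0, -0.7]
finger_gap: 13.9
```

```bash
python3 look.py 15 scene 305 375 190 270 8
```

```text
{'clock': 24.2, 'eef_pos': [530.055, -244.992, 103.146], 'eef_rot': [-3.142, 0.0, 2.918], 'wrist_force': [0.27, -0.046, -0.727], 'moment': [0.023, 0.047, 0.004], 'finger_gap': 13.877}
```

View pics/scene15z.png

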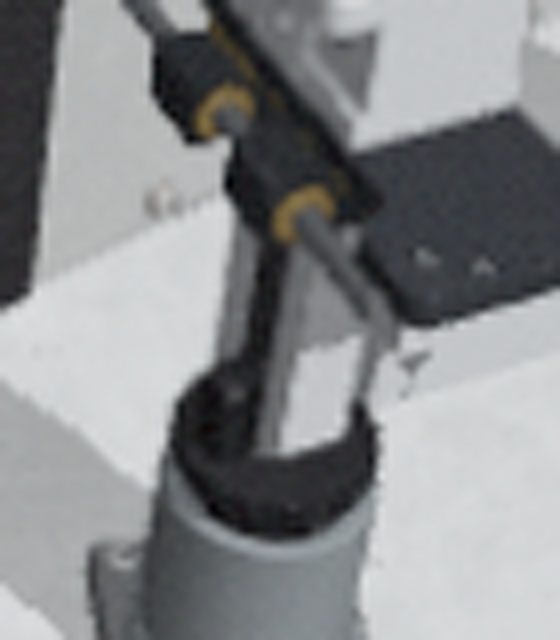

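Call:
play_rows(
  commands=[
    {"x":0,"y":0,"z":0.001,"wx":0,"wy":0,"wz":0,"grip":0.05},
    {"x":0,"y":0,"z":0.001,"wx":0,"wy":0,"wz":0,"grip":0.05},
    {"x":0,"y":0,"z":0.001,"wx":0,"wy":0,"wz":0,"grip":0.05},
    {"x":0,"y":0,"z":0,"wx":0,"wy":0,"wz":0,"grip":0.05},
  ],
)

```text
clock: 24.75
eef_pos: [530.0, -244.9, 100.1]
eef_rot: [3.142, -0.0, 2.918]
wrist_force: [-0.0, 0.4, -0.8]
finger_gap: 14.0
```

Call:
play_rows(
  commands=[
    {"x":0,"y":0,"z":0.0005,"wx":0,"wy":0,"wz":0,"grip":0.05},
    {"x":0,"y":0,"z":0.0005,"wx":0,"wy":0,"wz":0,"grip":0.05},
    {"x":0,"y":0,"z":0,"wx":0,"wy":0,"wz":0,"grip":0.05},
  ],
)

```text
clock: 25.12
eef_pos: [530.0, -244.9, 99.1]
eef_rot: [-3.142, -0.0, 2.918]
wrist_force: [0.5, -0.3, -0.8]
finger_gap: 13.8
```

Call:
play_rows(
  commands=[
    {"x":0,"y":0,"z":0.0005,"wx":0,"wy":0,"wz":0,"grip":0.05},
    {"x":0,"y":0,"z":0.0005,"wx":0,"wy":0,"wz":0,"grip":0.05},
    {"x":0,"y":0,"z":0,"wx":0,"wy":0,"wz":0,"grip":0.05},
  ],
)

```text
clock: 25.5
eef_pos: [530.0, -244.9, 98.1]
eef_rot: [3.142, -0.0, 2.918]
wrist_force: [0.5, 0.7, -1.7]
finger_gap: 13.7
```

Call:
play_rows(
  commands=[
    {"x":0,"y":0,"z":0.0005,"wx":0,"wy":0,"wz":0,"grip":0.05},
    {"x":0,"y":0,"z":0.0005,"wx":0,"wy":0,"wz":0,"grip":0.05},
    {"x":0,"y":0,"z":0,"wx":0,"wy":0,"wz":0,"grip":0.05},
  ],
)

```text
clock: 25.88
eef_pos: [530.0, -245.0, 97.1]
eef_rot: [-3.142, -0.0, 2.918]
wrist_force: [-0.3, 0.2, -0.2]
finger_gap: 13.2
```

Call:
play_rows(
  commands=[
    {"x":0,"y":0,"z":0.0005,"wx":0,"wy":0,"wz":0,"grip":0.05},
    {"x":0,"y":0,"z":0.0005,"wx":0,"wy":0,"wz":0,"grip":0.05},
    {"x":0,"y":0,"z":0,"wx":0,"wy":0,"wz":0,"grip":0.05},
  ],
)

```text
clock: 26.25
eef_pos: [530.0, -245.0, 96.1]
eef_rot: [-3.142, -0.0, 2.918]
wrist_force: [-0.1, -0.6, -0.8]
finger_gap: 14.0
```

Call:
play_rows(
  commands=[
    {"x":0,"y":0,"z":0.0005,"wx":0,"wy":0,"wz":0,"grip":0.05},
    {"x":0,"y":0,"z":0.0005,"wx":0,"wy":0,"wz":0,"grip":0.05},
    {"x":0,"y":0,"z":0,"wx":0,"wy":0,"wz":0,"grip":0.05},
  ],
)

```text
clock: 26.62
eef_pos: [530.0, -245.0, 95.1]
eef_rot: [-3.142, -0.0, 2.918]
wrist_force: [0.1, -0.3, -1.4]
finger_gap: 13.7
```

Call:
play_rows(
  commands=[
    {"x":0,"y":0,"z":0.0005,"wx":0,"wy":0,"wz":0,"grip":0.05},
    {"x":0,"y":0,"z":0,"wx":0,"wy":0,"wz":0,"grip":0.05},
  ],
)

```text
clock: 26.88
eef_pos: [530.0, -245.0, 94.7]
eef_rot: [-3.142, 0.0, 2.918]
wrist_force: [0.6, -0.1, -0.5]
finger_gap: 13.9
```

Call:
play_rows(
  commands=[
    {"x":0,"y":0,"z":0.0005,"wx":0,"wy":0,"wz":0,"grip":0.05},
    {"x":0,"y":0,"z":0,"wx":0,"wy":0,"wz":0,"grip":0.05},
  ],
)

```text
clock: 27.12
eef_pos: [530.1, -245.0, 94.6]
eef_rot: [-3.142, 0.0, 2.918]
wrist_force: [-2.5, 0.6, 5.2]
finger_gap: 13.4
```

Call:
play_rows(
  commands=[
    {"x":0,"y":0,"z":0.0005,"wx":0,"wy":0,"wz":0,"grip":0.05},
    {"x":0,"y":0,"z":0,"wx":0,"wy":0,"wz":0,"grip":0.05},
  ],
)

```text
clock: 27.38
eef_pos: [530.1, -245.0, 94.6]
eef_rot: [-3.141, 0.001, 2.918]
wrist_force: [-5.8, 2.3, 10.4]
finger_gap: 13.9
```

Call:
play_rows(
  commands=[
    {"x":0,"y":0,"z":0.0005,"wx":0,"wy":0,"wz":0,"grip":0.05},
    {"x":0,"y":0,"z":0,"wx":0,"wy":0,"wz":0,"grip":0.05},
  ],
)

```text
clock: 27.62
eef_pos: [530.2, -245.0, 94.6]
eef_rot: [-3.141, 0.001, 2.918]
wrist_force: [-6.7, 3.0, 14.8]
finger_gap: 13.8
```

Call:
play_rows(
  commands=[
    {"x":0,"y":0,"z":-0.0012,"wx":0,"wy":0,"wz":0,"grip":0.05},
    {"x":0,"y":0,"z":0,"wx":0,"wy":0,"wz":0,"grip":0.05},
  ],
  squeeze=15,
)

```text
clock: 27.88
eef_pos: [530.1, -245.0, 94.6]
eef_rot: [-3.142, 0.0, 2.918]
wrist_force: [-1.8, 1.3, 5.1]
finger_gap: 13.8
```

```bash
python3 look.py 16 scene 305 375 190 270 8
```

```text
{'clock': 27.875, 'eef_pos': [530.115, -245.001, 94.587], 'eef_rot': [-3.142, 0.0, 2.918], 'wrist_force': [-1.764, 1.349, 5.121], 'moment': [0.212, 0.296, -0.024], 'finger_gap': 13.84}
```

View pics/scene16z.png

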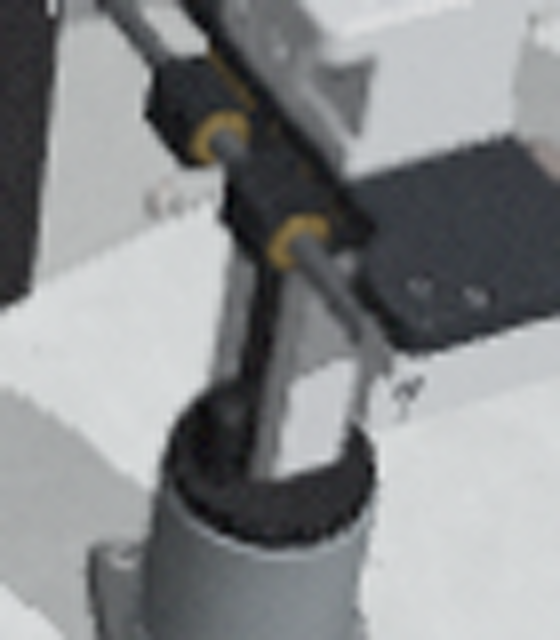

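The head sits on the rim all round. Release symmetrically and lift clear.

Call:
play_rows(
  commands=[
    {"x":0,"y":0,"z":-0.0005,"wx":0,"wy":0,"wz":0,"grip":0.13},
    {"x":0,"y":0,"z":0,"wx":0,"wy":0,"wz":0,"grip":0.18},
    {"x":0,"y":0,"z":0,"wx":0,"wy":0,"wz":0,"grip":0.25},
    {"x":0,"y":0,"z":0,"wx":0,"wy":0,"wz":0,"grip":0.4},
    {"x":0,"y":0,"z":0,"wx":0,"wy":0,"wz":0,"grip":0.4},
    {"x":0,"y":0,"z":0,"wx":0,"wy":0,"wz":0,"grip":0.4},
  ],
  squeeze=5,
)

```text
clock: 28.68
eef_pos: [530.0, -245.0, 94.8]
eef_rot: [-3.142, 0.0, 2.918]
wrist_force: [0.2, 0.4, 0.8]
finger_gap: 37.2
```

Call:
play_rows(
  commands=[
    {"x":0,"y":0,"z":-0.004,"wx":0,"wy":0,"wz":0,"grip":0.4},
    {"x":0,"y":0,"z":-0.008,"wx":0,"wy":0,"wz":0,"grip":0.4},
    {"x":0,"y":0,"z":-0.015,"wx":0,"wy":0,"wz":0,"grip":0.4},
    {"x":0,"y":0,"z":-0.02,"wx":0,"wy":0,"wz":0,"grip":0.4},
    {"x":0,"y":0,"z":-0.03,"wx":0,"wy":0,"wz":0,"grip":0.4},
    {"x":0,"y":0,"z":-0.03,"wx":0,"wy":0,"wz":0,"grip":0.4},
    {"x":0,"y":0,"z":-0.02,"wx":0,"wy":0,"wz":0,"grip":0.4},
    {"x":0,"y":0,"z":0,"wx":0,"wy":0,"wz":0,"grip":0.4},
  ],
)

```text
clock: 29.68
eef_pos: [530.5, -245.2, 224.1]
eef_rot: [-3.141, 0.003, 2.918]
wrist_force: [-0.3, -0.0, -0.3]
finger_gap: 37.7
```

```bash
python3 look.py 17 scene 305 375 200 275 8
python3 - <<'E'
from ov import *
cv2.imwrite("pics/full17.png",np.load("pics/scene17.npz")["p"][:,:,::-1])
P=cloud("scene",np.load("pics/scene17.npz")["d"]).reshape(-1,3)
V=np.load("pics/scene17.npz")["p"].max(2).ravel(); r=np.hypot(P[:,0]-533,P[:,1]+246.5)
m=(V<70)&(r<30)&(P[:,2]<135)
h,e=np.histogram(P[m][:,2],bins=np.arange(70,134,2)); print([(int(a),int(b)) for a,b in zip(e,h) if b])
q=P[m&(P[:,2]>88)&(P[:,2]<95)]; A=np.c_[q[:,:2]-q[:,:2].mean(0),np.ones(len(q))]; print("head plane slope",np.linalg.lstsq(A,q[:,2],rcond=None)[0])
E
```

```text
{'clock': 29.675, 'eef_pos': [530.505, -245.214, 224.058], 'eef_rot': [-3.141, 0.003, 2.918], 'wrist_force': [-0.311, -0.024, -0.264], 'moment': [0.015, 0.02, 0.051], 'finger_gap': 37.746}
[(70, 1), (78, 1), (80, 6), (82, 12), (84, 19), (86, 39), (88, 105), (90, 54), (92, 13), (94, 15), (96, 12), (98, 16), (100, 12), (102, 10), (104, 12), (106, 15), (108, 16), (110, 8), (112, 15), (114, 17), (116, 40), (118, 5)]
head plane slope [1.54709537e-02 7.44652420e-03 9.00668219e+01]
```

View pics/scene17z.png

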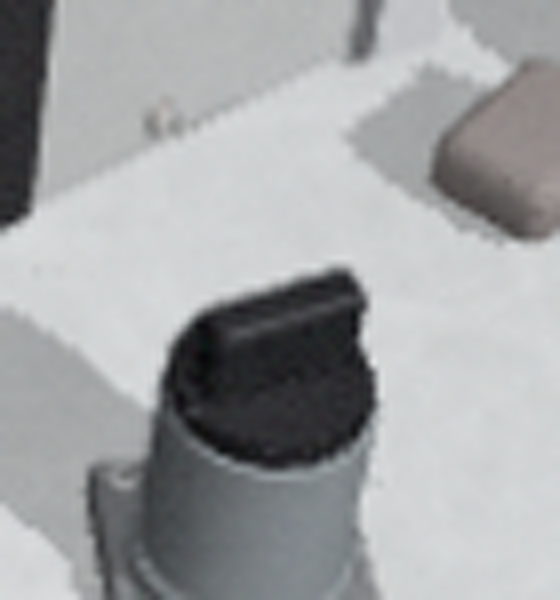

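View pics/full17.png

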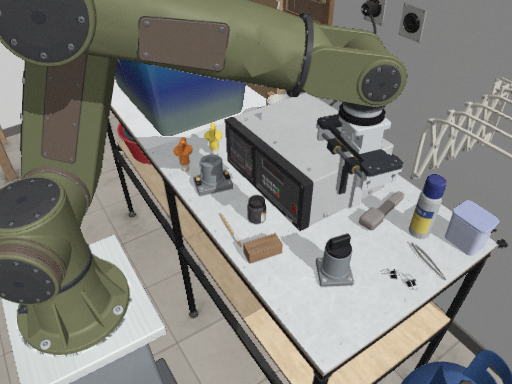

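```bash
python3 -c "
from cell import manip
print(manip.sign_off())"
```

```text
the job is handed in; nothing more can be done
None
```

The black fuse carrier is out of its holder and hangs upright in the parking socket. The gripper let go and lifted about 130 mm clear, and I handed the job in at about 30 s of the 72 s allowed.

- **Release:** I gripped the wing and pushed straight down about 12.6 mm, until the firm bottom showed at 13 N. I then eased back about 0.5 mm. The carrier turned about 64° counter-clockwise to its stop, and side forces stayed at 5 N or less. I backed off 2° and lifted it out freely.
- **Parking:** I lowered it into the socket until the rim resisted. My last half-millimetre steps went slightly too far, to 14.8 N, which is under the 26 N limit. I eased off before opening the fingers.
- **Last checks:** The depth picture puts the head top about 10 mm above the rim, which matches the head's thickness. Its slope is under 1°, so it sits flat and fully down. The wrist force is near zero. By eye in the last picture, the jar, block, brush and the orange and yellow look-alikes are where they were.
- **Disagreement:** Before lowering, picture outlines put the carrier about 2.5 mm off the socket axis, while depth fits said about 0.7–0.9 mm. I used a shift in between, and it went in without touching.

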